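# Clear the drying stand and rack the mixing slab

### The arm

A 7-joint arm with a two-finger parallel gripper is mounted at the origin on a cart in front of the work surface, level with it; the furniture and walls round the work are solid. World frame = base frame: x ahead of the robot, y to its left, z up, the work surface at z = 0. Lengths are in m, angles in rad, forces in N, time in s.
With the tool pointing down it reaches from about 0.425 to 0.925 m from the base axis. Payload 6.8 kg.
Tool frame: the origin (TCP) lies midway between the tips of the shut fingers; the grasp point (between the pads) lies bot.grip_point_offset behind it (bot.grip_point_offset is the distance from the TCP to the grasp point, in m); z points along the fingers, y is the line along which they close (so a half turn about z gives the same grasp; the last joint's range is limited). The gripper opens to 85 mm and grips with 20 to 120 N. Pads are 22 mm wide; open, the fingers measure 114 mm over their backs; the gripper's body (76 mm by 85 mm) begins 54 mm behind the grasp point. The pads swing forward as they close: fully open they stand 13 mm farther back than shut.
Start: joints at [1.117, 0.477, 0.022, 1.555, -0.011, 1.109, -0.083], TCP at [0.229, -0.635, 0.231] pointing down, gripper open.
Joint ranges: [-2.96, 2.96], [-0.34, 2.1], [-1.41, 1.46], [0.24, 2.44], [-1.37, 4.51], [0.17, 1.92], [-2.96, 2.96]. Speed limits (rad/s): [2.39, 2.39, 3.14, 3.14, 3.14, 3.14, 3.14].

### API

Orientations are given as a unit quaternion [w, x, y, z].
In Python, from station import get_obs, cams, job, bot gives the robot as it stands.
- The arm moves only by the tool arm_command, never from a script. Its argument "rows" is a list that holds one entry, the list of rows, each a list of 5 numbers: the finger opening in mm, from 0 to 85.4, then the shift along the world's x, y, z in units of 60 mm (1.0 is 60 mm), then the turn about the world's z in units of 0.08 rad (1.0 is 0.08 rad). In form: [[[grip, x, y, z, turn], ...]]. A call has exactly 10 rows; each row shifts and turns the commanded pose from where the row before left it; what a row does not reach is not made up. A row lasts 1/8 s, in which the tool goes at most 62.5 mm and 10.7 degrees, less where a joint would pass 70% of its speed; a pose out of reach is approached as far as the arm can. A call with a number of a shift or a turn outside -1 to 1 is refused whole. A call with a gripper value outside its range is refused whole. The fingers move at their own pace and stop on an object; "newtons" is the grip in N (left out, the last holds). Time passes only in rows, so rows that do not move let the fingers close, or fill a call up. It gives the time, the measured TCP pose, the force, the opening and the grip force at its end, in the units of the state.
- get_obs(): the state, without advancing time (a new reading comes with each control period).
- cams.read_camera(name): name is "scene" or "top"; returns the picture (384x512x3 uint8, red, green, blue); there is no depth.
- cams.camera_params(name): a dict with "K" (3x3 intrinsics, pixels), "k1" (the pictures are not rectified: a ray, as slopes to the right and down, at radius r is drawn at 1 + k1 r^2 times it, then the intrinsics apply), "extrinsics" (4x4, takes a point from camera to world coordinates). Camera axes: x right, y down, z forward; pixel columns grow to the right and rows downward; lengths in m; the calibration is good to about 2 mm. A picture is of the moment at which its call begins. camera_params takes no time and is no camera call.
- job.hand_in(): hands the job in; it is judged then, once.
The state is a dict: "t": time; "q": joint angles; "joint_vel": joint speeds; "joint_torque": joint torques, N m; "eef_pos": TCP position; "tool_rot": TCP orientation; "contact_force": force on the tool from outside, world axes, zero at the start; "torque": the same for the moment, N m; "gripper_width": opening from 0.0 (shut) to 1.0 (fully open); "grasp_force": force on a finger pad.
Only numpy, scipy, OpenCV 4.12 (cv2) and the standard library are available. Lean on these libraries where they do the work, as an engineer would, in place of code of your own. Each camera call takes 0.05 s, during which the arm holds its last target. There are 200 camera calls.

### The job

First clear the way: take the handpiece off the drying stand and lay it on the bench, and take the jar off the slab and stand it upright on the bench. Then tip the slab up onto one of its short ends against the stop rail and let go of it so that it stands there by itself; take it again by its two faces and stand it on end in the bay of the drying stand, resting on the bay's floor. Leave the other things on the bench where they are, and do not tip the jar over.

Things in the scene. Friction and masses are not known exactly. Their poses are not given: they have to be found in the camera images.
- slab_center (a point): White glazed porcelain mixing slab, a plain plate 95 mm long (its x), 60 mm wide (its y), 12 mm thick (its z), 0.16 kg, loose, lying flat on the bench at the start at any yaw. The point is its centre. It is the same from either end.
- jar_center (a point): Small screw-lid jar of white body, 38 mm across, 42 mm tall, 50 g, standing upright on the slab within 20 mm of the slab's middle. The point is its centre, half-way up; z is its axis.
- handpiece_center (a point): Black micromotor handpiece, a bar 179 mm long (its y), 27 mm across, 0.19 kg, lying level across the tops of the drying stand's two cheeks at the start. The point is its centre; take it across its width within 20 mm of this point. It does not roll.
- stand_bay (a point): Aluminium drying stand, fixed to the bench. The point is the middle of the bay's floor, 5 mm above the bench; z is up. Bay: 68 mm along y between two cheeks (each 8 mm thick, 50 mm long in x, tops 80 mm above this point) and 18 mm along x between two ribs 6 mm thick and 25 mm high. The base plate is 84 mm (x) by 100 mm (y). The stand is open to +x and -x above the ribs.
- stop_face (a point): Steel stop rail, fixed to the bench, 130 mm long (along its y), 30 mm high. The point is the middle of the lower edge of its upright face, at bench height; x points level out of that face, away from the rail. The rail is 14 mm thick, and behind it lies a foot 5 mm thick reaching 53 mm behind the face.
- arch_center (a point): Bystander, loose, to be left alone: yellow jaw model, 59 x 66 mm, 28 mm tall. The point is its centre.
- dish_center (a point): Bystander, loose, to be left alone: round glass dish, 86 mm across, 21 mm tall. The point is its centre.
- other_jar_center (a point): Bystander, loose, to be left alone: second screw-lid jar, 38 mm across, 42 mm tall, standing on the bench by itself. The point is its centre.
- die_center (a point): Bystander, loose, to be left alone: small tooth die, 15 mm across, 26 mm tall. The point is its centre.
- wax_center (a point): Bystander, loose, to be left alone: wax block 22 x 45 mm, 11 mm tall. The point is its centre.
- burs_center (a point): Bystander, loose, to be left alone: steel block with burs, 45 x 62 mm, 33 mm tall. The point is its centre.
- tin_center (a point): Bystander, loose, to be left alone: round tin, 61 mm across, 22 mm tall. The point is its centre.
- handpiece_rest: Grey plastic rest with another handpiece, fixed to the bench, to be left alone: seen from above its body covers x from -44 to 8 mm and y from -46 to 60 mm about its origin (at bench height); about 80 mm tall with what lies in it.
- wax_unit: White waxing unit, fixed to the bench: its box covers x from -48 to 52 mm and y from -72 to 25 mm about its origin (at bench height), 40 mm tall, about 87 mm with its knife.

How it is judged:
By the outcome, as a careful person would: the job done as asked, in the order asked, and still so for the second after the job is handed in, with the robot touching nothing.
It also fails if it takes over 72 s, if anything falls off the work surface, if the arm or the gripper's body presses on something with over 40 N, if the wrist force passes 120 N, or if a joint passes its speed limit or range.

## Working session

There is one attempt and no reset: what is moved stays moved. The work goes in short steps, Python scripts to look and compute and a tool call to move; the robot and the scene stay as the last step left them, time stands still between calls to the robot, and variables do not carry over. Pictures are saved under pics/ and viewed, at most 10 in all, crops included, and the job is handed in when it is done.

Besides the shell and the picture viewer there is one more tool, called after "Emit:" as name(argument=value, ...) on one line, values as JSON. arm_command: Moves the arm, as the interface text tells. Its arguments: {"type":"object","properties":{"rows":{"type":"array"},"newtons":{"type":"number"}},"required":["rows"]}

```bash
mkdir -p pics; ls
python3 - <<'E'
from station import get_obs, cams, job, bot
import cv2
o=get_obs();print(o);print(bot.grip_point_offset)
for n in("scene","top"):
    cv2.imwrite(f"pics/{n}0.png",cams.read_camera(n)[:,:,::-1]); print(n,cams.camera_params(n))
E
```

```text
pics
{'t': 0.0, 'q': array([ 1.11688593,  0.47781065,  0.02233966,  1.55650699, -0.01148901,
        1.1092754 , -0.08311852]), 'joint_vel': array([ 9.89899583e-04,  8.10234113e-04, -1.28724271e-03, -5.18009396e-04,
        3.55200861e-04, -8.68736997e-04,  9.58937416e-05]), 'joint_torque': array([-4.41668290e-04, -5.96456659e+01,  1.60784461e+00, -2.81203544e+01,
        1.24589272e-02,  9.37049626e-03,  2.38308394e-05]), 'eef_pos': array([ 0.22856977, -0.63446905,  0.23029519]), 'tool_rot': array([-9.06240949e-04,  9.85088025e-01,  1.72048562e-01, -2.34420107e-04]), 'contact_force': array([-0.19408752, -0.64852199, -0.84634579]), 'torque': array([-0.02654759,  0.00897779,  0.00987512]), 'grasp_force': 0.0, 'gripper_width': 0.999152534008405}
0.0187
scene {'K': array([[387.88804664,   0.        , 254.53050913],
       [  0.        , 387.88804664, 190.39245752],
       [  0.        ,   0.        ,   1.        ]]), 'k1': -0.13184412510730473, 'extrinsics': array([[ 0.89647083, -0.31908066,  0.30745338,  0.28138112],
       [-0.44308896, -0.64005971,  0.6276908 , -0.59159377],
       [-0.00349547, -0.6989357 , -0.71517597,  0.69753295],
       [ 0.        ,  0.        ,  0.        ,  1.        ]])}
top {'K': array([[385.94428197,   0.        , 263.05074175],
       [  0.        , 385.94428197, 196.18632383],
       [  0.        ,   0.        ,   1.        ]]), 'k1': -0.1334561026927719, 'extrinsics': array([[ 0.17677214, -0.95933667,  0.22005628,  0.37678761],
       [-0.98424962, -0.17276827,  0.03746755, -0.06978528],
       [ 0.00207475, -0.22321352, -0.97476737,  0.95028838],
       [ 0.        ,  0.        ,  0.        ,  1.        ]])}
```

View pics/scene0.png

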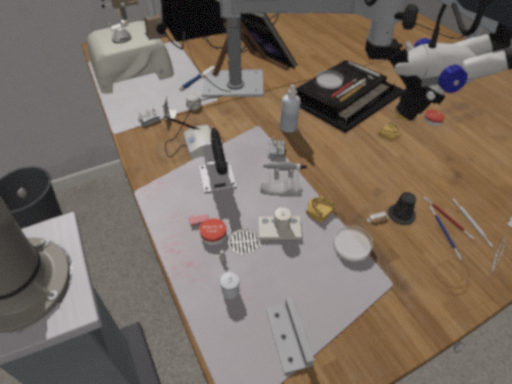

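View pics/top0.png

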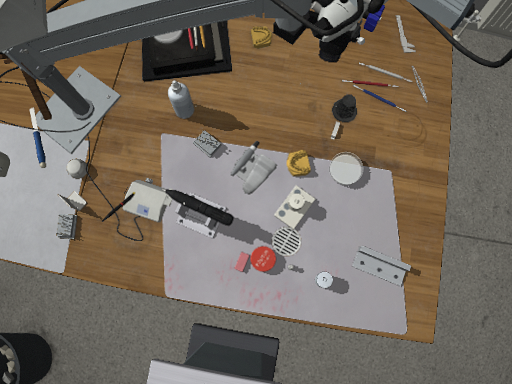

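```bash
cat > h.py <<'E'
import numpy as np, cv2
from station import get_obs, cams, job, bot
P={n:cams.camera_params(n) for n in("scene","top")}
def ray(n,u,v):
    p=P[n];D=np.array([p["k1"],0,0,0.])
    x=cv2.undistortPoints(np.array([[[u,v]]],float),p["K"],D)[0,0]
    E=p["extrinsics"];return E[:3,3],E[:3,:3]@np.array([x[0],x[1],1])
def at(n,u,v,z):
    c,d=ray(n,u,v);return (c+d*(z-c[2])/d[2]).round(4)
def tri(a,b):
    (c1,d1),(c2,d2)=ray("scene",*a),ray("top",*b)
    s=np.linalg.lstsq(np.c_[d1,-d2],c2-c1,rcond=None)[0]
    p,q=c1+s[0]*d1,c2+s[1]*d2;return ((p+q)/2).round(4),round(float(np.linalg.norm(p-q)),4)
def proj(n,X):
    p=P[n];T=np.linalg.inv(p["extrinsics"])
    return cv2.projectPoints(np.atleast_2d(np.array(X,float)),cv2.Rodrigues(T[:3,:3])[0],T[:3,3],p["K"],np.array([p["k1"],0,0,0.]))[0][:,0].round(1)
def crop(n,x0,y0,w,h,k,f,img=None):
    im=cams.read_camera(n)[:,:,::-1] if img is None else img
    c=cv2.resize(im[y0:y0+h,x0:x0+w],None,fx=k,fy=k,interpolation=cv2.INTER_CUBIC)
    for g in range((x0+19)//20*20,x0+w,20):cv2.putText(c,str(g),(int((g-x0)*k),8),0,.3,(0,0,255));c[:12,int((g-x0)*k)]=(0,0,255)
    for g in range((y0+19)//20*20,y0+h,20):cv2.putText(c,str(g),(0,int((g-y0)*k)),0,.3,(0,0,255));c[int((g-y0)*k),:12]=(0,0,255)
    cv2.imwrite(f,c)
E
python3 - <<'E'
from h import *
crop("top",160,130,260,195,3,"pics/tc.png",cv2.imread("pics/top0.png"))
crop("scene",180,120,200,150,4,"pics/sc.png",cv2.imread("pics/scene0.png"))
E
```

```text
(no output)
```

View pics/tc.png

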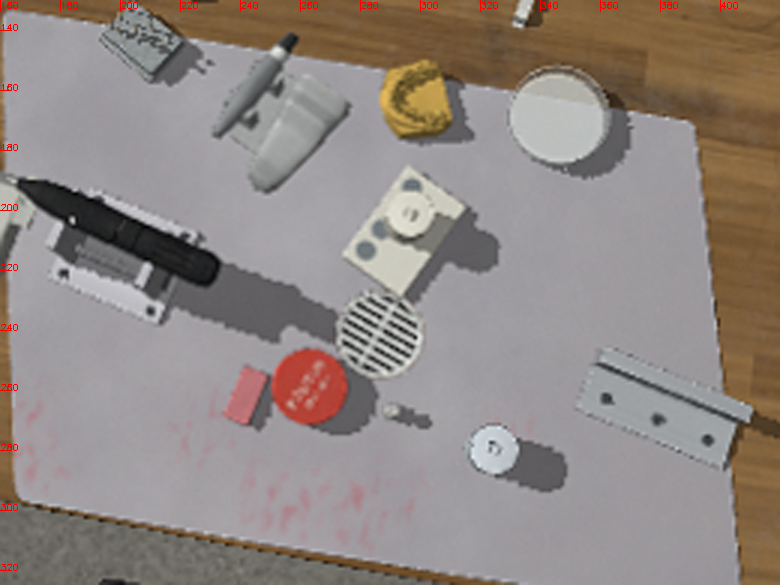

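View pics/sc.png

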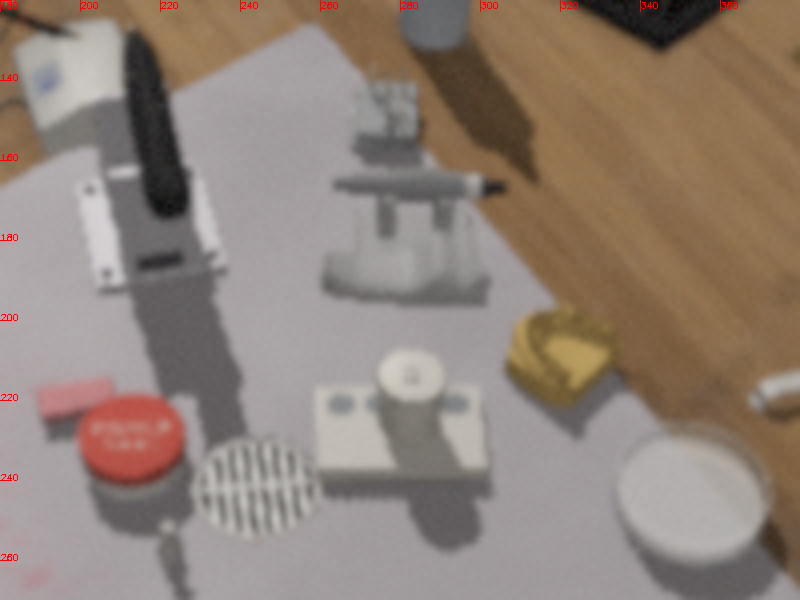

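Run:
```python
from h import *
T=lambda x,y:(160+x/3,130+y/3)
S=lambda x,y:(180+x/4,120+y/4)
print("jar",tri(S(411,371),T(410,214)))
for s,t in (((482,384),(468,208)),((316,385),(409,165)),((314,468),(342,252)),((489,470),(402,290))): print("slab",tri(S(*s),T(*t)))
for n in [(409,165),(468,208),(402,290),(342,252)]: print(at("top",*T(*n),.012))
print("hp near end",tri(S(172,200),T(207,268)), "tip",tri(S(131,32),T(15,178)))
for n in [(203,236),(160,322),(50,277)]: print("base",at("top",*T(*n),.005))
for n in [(97,290),(226,270)]: print("baseS",at("scene",*S(*n),.005))
for n in [(600,350),(752,408)]: print("rail top",at("top",*T(*n),.03))
for n in [(575,408),(726,468)]: print("foot",at("top",*T(*n),.005))
for nm,t,z in (("arch",(417,98),.02),("dish",(559,115),.015),("jar2",(493,449),.042),("die",(392,410),.02),("wax",(246,395),.011),("tin",(310,386),.022),("burs",(142,43),.03)): print(nm,at("top",*T(*t),z))
crop("scene",250,280,90,100,6,"pics/rail.png",cv2.imread("pics/scene0.png"))
```

```text
jar (array([ 0.5817, -0.1165,  0.0547]), 0.002)
slab (array([ 0.5929, -0.1601,  0.0816]), 0.0116)
slab (array([ 0.5753, -0.1025,  0.0585]), 0.0855)
slab (array([ 0.557 , -0.0664, -0.0724]), 0.0151)
slab (array([ 0.571 , -0.1423, -0.0066]), 0.0902)
[ 0.6318 -0.111   0.012 ]
[ 0.6041 -0.1652  0.012 ]
[ 0.5265 -0.122   0.012 ]
[ 0.549  -0.0683  0.012 ]
hp near end (array([0.5044, 0.0289, 0.0943]), 0.001) tip (array([0.5447, 0.1882, 0.0951]), 0.0021)
base [0.5431 0.0478 0.005 ]
base [0.4662 0.0686 0.005 ]
base [0.4863 0.1665 0.005 ]
baseS [0.4638 0.0655 0.005 ]
baseS [0.543  0.0456 0.005 ]
rail top [ 0.5034 -0.2856  0.03  ]
rail top [ 0.4778 -0.4149  0.03  ]
foot [ 0.4564 -0.2773  0.005 ]
foot [ 0.4285 -0.408   0.005 ]
arch [ 0.6885 -0.1081  0.02  ]
dish [ 0.6972 -0.2298  0.015 ]
jar2 [ 0.4113 -0.2101  0.042 ]
die [ 0.4287 -0.1294  0.02  ]
wax [ 0.4203 -0.0123  0.011 ]
tin [ 0.4359 -0.0618  0.022 ]
burs [0.6923 0.1285 0.03  ]
```

View pics/rail.png

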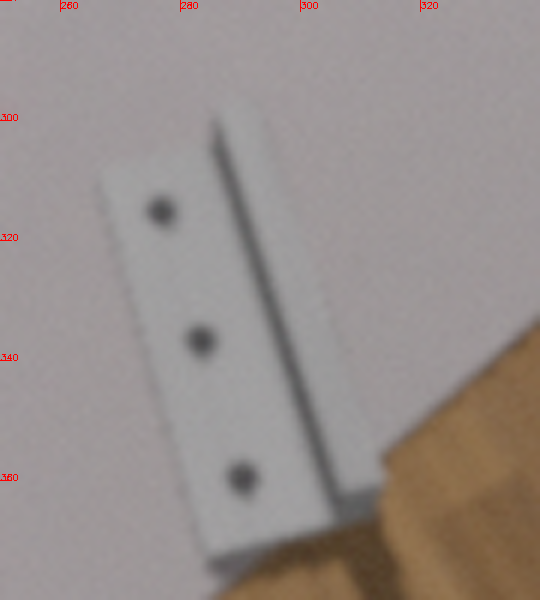

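Top view: slab corners sit near pixels (296,185), (316,199), (294,227) and (274,214). The jar lid is at (297,201), which gives z of about 55 mm, as expected. The handpiece runs from (165,189) to (229,219) at z of about 95 mm. The rail's upright runs from (360,247) to (411,266), with its face on the +x side. Moving over the handpiece first.

Emit:
arm_command(rows=[[[70,0.3,0.78,0,0.78],[70,0.3,0.78,0,0.78],[70,0.3,0.78,0,0.78],[70,0.3,0.78,0,0.78],[70,0.3,0.78,0,0.78],[70,0.3,0.78,0,0.78],[70,0.3,0.78,0,0.78],[70,0.3,0.78,0,0.78],[70,0.3,0.78,0,0.78],[70,0.3,0.78,0,0.78]]], newtons=40)

```text
t: 1.35
eef_pos: [0.4089, -0.1655, 0.2312]
tool_rot: [0.0, 0.884, 0.467, -0.0]
contact_force: [0.7, -0.3, -0.1]
gripper_width: 0.82
grasp_force: 0.0
```

Run:
```python
from h import *
S=lambda x,y:(180+x/4,120+y/4)
R=lambda x,y:(250+x/6,280+y/6)
for n in [(316,385),(482,384),(489,470),(314,468)]: print("slabS",at("scene",*S(*n),.012))
for n in [(235,95),(255,95),(382,455),(385,487)]: print("railtopS",at("scene",*R(*n),.03))
for n in [(213,130),(335,495)]: print("railback",at("scene",*R(*n),.03))
for n in [(102,175),(210,560)]: print("footS",at("scene",*R(*n),.005))
```

```text
slabS [ 0.5482 -0.0698  0.012 ]
slabS [ 0.6349 -0.1123  0.012 ]
slabS [ 0.6061 -0.1679  0.012 ]
slabS [ 0.52   -0.1233  0.012 ]
railtopS [ 0.5025 -0.2888  0.03  ]
railtopS [ 0.5082 -0.2916  0.03  ]
railtopS [ 0.4825 -0.4107  0.03  ]
railtopS [ 0.4783 -0.4192  0.03  ]
railback [ 0.4902 -0.2965  0.03  ]
railback [ 0.4643 -0.4146  0.03  ]
footS [ 0.458  -0.2835  0.005 ]
footS [ 0.4287 -0.4081  0.005 ]
```

Emit:
arm_command(rows=[[[70,0.32,0.755,0,0.74],[70,0.32,0.755,0,0.74],[70,0.32,0.755,0,0.74],[70,0.32,0.755,0,0.74],[70,0.32,0.755,0,0.74],[70,0.32,0.755,0,0.74],[70,0,0,-0.5,0],[70,0,0,-0.5,0],[70,0,0,-0.4,0],[70,0,0,0,0]]])

```text
t: 2.6
eef_pos: [0.5224, 0.1042, 0.1455]
tool_rot: [-0.001, 0.788, 0.615, -0.002]
contact_force: [1.2, 0.5, -0.6]
gripper_width: 0.826
grasp_force: 0.0
```

Run:
```python
from h import *
a=cams.read_camera("scene")[:,:,::-1];b=cams.read_camera("top")[:,:,::-1]
crop("scene",170,110,100,100,4,"/tmp/a.png",a);crop("top",150,160,100,100,4,"/tmp/b.png",b)
cv2.imwrite("pics/g1.png",np.hstack([cv2.imread("/tmp/a.png"),cv2.imread("/tmp/b.png")]))
```

```text
(no output)
```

View pics/g1.png

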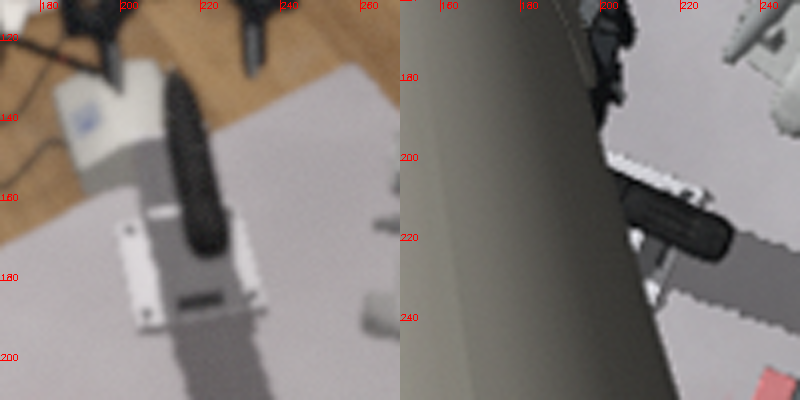

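The fingers, at scene u≈198 and 232, straddle the handpiece at u≈214. Next: descend, close and lift.

Emit:
arm_command(rows=[[[70,0,0,-0.4,0],[70,0,0,-0.3,0],[70,0,0,-0.2,0],[10,0,0,0,0],[10,0,0,0,0],[10,0,0,0,0],[10,0,0,0,0],[10,0,0,0,0],[10,0,0,0.2,0],[10,0,0,0.3,0]]])

```text
t: 3.95
eef_pos: [0.5234, 0.1045, 0.1237]
tool_rot: [-0.0, 0.788, 0.615, -0.001]
contact_force: [0.0, -0.5, -2.0]
gripper_width: 0.304
grasp_force: 39.6
```

Emit:
arm_command(rows=[[[10,-0.38,0.1,0,0],[10,-0.38,0.1,0,0],[10,-0.38,0.1,0,0],[10,-0.38,0.1,0,0],[10,0,0,-0.5,0],[10,0,0,-0.5,0],[10,0,0,-0.5,0],[10,0,0,-0.3,0],[10,0,0,-0.1,0],[10,0,0,0,0]]])

```text
t: 5.2
eef_pos: [0.4333, 0.1289, 0.0099]
tool_rot: [0.0, 0.788, 0.615, 0.0]
contact_force: [0.6, 0.4, -1.6]
gripper_width: 0.306
grasp_force: 39.7
```

Emit:
arm_command(rows=[[[10,0,0,-0.04,0],[10,0,0,-0.03,0],[10,0,0,0,0],[55,0,0,0,0],[55,0,0,0,0],[55,0,0,0,0],[55,0,0,0.4,0],[55,0,0,0.8,0],[55,0,0,0.8,0],[60,0,0,0.5,0]]])

```text
t: 6.45
eef_pos: [0.4333, 0.129, 0.1571]
tool_rot: [0.0, 0.788, 0.615, 0.001]
contact_force: [0.6, -0.5, 0.0]
gripper_width: 0.703
grasp_force: 0.0
```

Emit:
arm_command(rows=[[[75,0.41,-0.68,0,1],[75,0.41,-0.68,0,1],[75,0.41,-0.68,0,1],[75,0.41,-0.68,0,1],[75,0.41,-0.68,0,1],[75,0.42,-0.69,0,1],[75,0,0,-0.5,1],[75,0,0,-0.5,1],[75,0,0,-0.4,1],[75,0,0,-0.3,1]]])

```text
t: 7.7
eef_pos: [0.5803, -0.1167, 0.0515]
tool_rot: [-0.001, 0.486, 0.874, -0.0]
contact_force: [-0.3, -0.2, 0.7]
gripper_width: 0.885
grasp_force: 0.0
```

Emit:
arm_command(rows=[[[75,0,0,-0.3,0],[75,0,0,-0.2,0],[75,0,0,0,0],[20,0,0,0,0],[20,0,0,0,0],[20,0,0,0,0],[20,0,0,0,0],[20,0,0,0,0],[20,0,0,0.2,0],[20,0,0,0.4,0]]], newtons=30)

```text
t: 8.95
eef_pos: [0.5802, -0.1166, 0.0592]
tool_rot: [-0.001, 0.487, 0.874, -0.0]
contact_force: [0.9, -0.6, 0.1]
gripper_width: 0.426
grasp_force: 30.1
```

Emit:
arm_command(rows=[[[20,-0.29,0.445,0,0],[20,-0.29,0.445,0,0],[20,-0.29,0.445,0,0],[20,-0.29,0.445,0,0],[20,0,0,-0.3,0],[20,0,0,-0.3,0],[20,0,0,-0.1,0],[20,0,0,-0.05,0],[20,0,0,0,0],[20,0,0,0,0]]])

```text
t: 10.2
eef_pos: [0.5118, -0.0099, 0.0144]
tool_rot: [0.0, 0.487, 0.874, 0.0]
contact_force: [1.2, 0.2, -0.2]
gripper_width: 0.421
grasp_force: 30.1
```

Emit:
arm_command(rows=[[[20,0,0,-0.03,0],[20,0,0,-0.02,0],[20,0,0,0,0],[65,0,0,0,0],[65,0,0,0,0],[65,0,0,0,0],[65,0,0,0.3,0],[65,0,0,0.7,0],[85,0,0,0.5,0],[85,0,0,0,0]]])

```text
t: 11.45
eef_pos: [0.5134, -0.0096, 0.1043]
tool_rot: [0.002, 0.487, 0.874, 0.001]
contact_force: [1.0, 0.1, 0.0]
gripper_width: 0.993
grasp_force: 0.0
```

Run:
```python
from h import *
a=cams.read_camera("scene")[:,:,::-1];b=cams.read_camera("top")[:,:,::-1]
crop("scene",170,110,150,150,2.66,"/tmp/a.png",a);crop("top",170,160,150,150,2.66,"/tmp/b.png",b)
cv2.imwrite("pics/g2.png",np.hstack([cv2.imread("/tmp/a.png"),cv2.imread("/tmp/b.png")]))
```

```text
(no output)
```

View pics/g2.png

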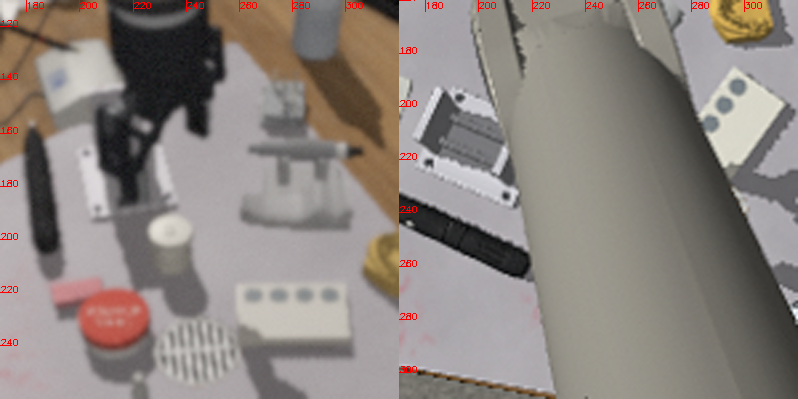

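The jar is upright on the bench at scene (232,195), the handpiece lies at (185,180), and the slab is clear. Next: move over the slab's far end.

Emit:
arm_command(rows=[[[76,0.297,-0.4,0,1],[76,0.297,-0.4,0,1],[76,0.297,-0.4,0,1],[76,0.297,-0.4,0,1],[76,0.297,-0.4,0,1],[76,0,0,-0.4,0.9],[76,0,0,-0.4,0.9],[76,0,0,-0.3,0],[76,0,0,-0.2,0],[76,0,0,0,0]]])

```text
t: 12.8
eef_pos: [0.5999, -0.1296, 0.0222]
tool_rot: [-0.001, 0.234, 0.972, -0.0]
contact_force: [0.1, 0.4, 0.9]
gripper_width: 0.888
grasp_force: 0.0
```

Run:
```python
from h import *
a=cams.read_camera("scene")[:,:,::-1];b=cams.read_camera("top")[:,:,::-1]
crop("scene",240,180,100,100,4,"/tmp/a.png",a);crop("top",160,180,100,100,4,"/tmp/b.png",b)
cv2.imwrite("pics/g3.png",np.hstack([cv2.imread("/tmp/a.png"),cv2.imread("/tmp/b.png")]))
print(get_obs()["eef_pos"])
```

```text
[ 0.60095255 -0.12969531  0.02366688]
```

View pics/g3.png

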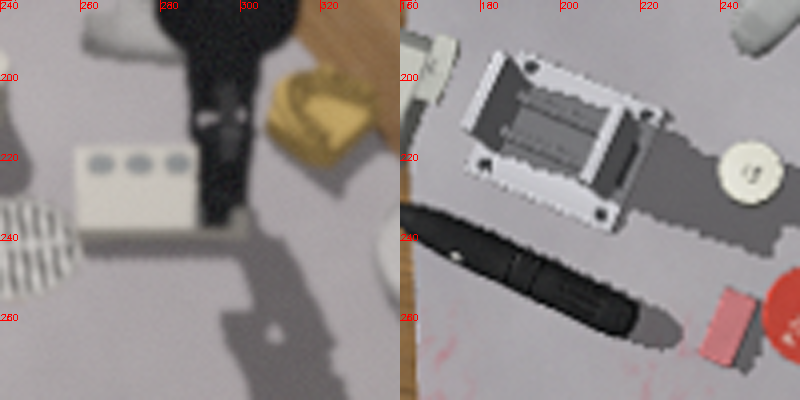

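Emit:
arm_command(rows=[[[66,0,0,0,0],[66,0,0,0,0],[66,0,0,-0.15,0],[66,0,0,-0.1,0],[66,0,0,-0.05,0],[66,0,0,0,0],[66,0,0,-0.04,0],[66,0,0,-0.03,0],[66,0,0,0,0],[66,0,0,0,0]]])

```text
t: 14.15
eef_pos: [0.6005, -0.1298, 0.001]
tool_rot: [0.0, 0.234, 0.972, 0.0]
contact_force: [0.5, -0.2, 0.5]
gripper_width: 0.777
grasp_force: 0.0
```

Run:
```python
from h import *
B=lambda x,y:(160+(x-400)/4,180+y/4)
c=[at("top",*B(*n),.005) for n in [(468,172),(620,230),(668,112)]]
print(c,"mid",(c[0]+c[2])/2)
d=c[1]-c[0];print("y",np.linalg.norm(d),np.degrees(np.arctan2(-d[1],-d[0]))); d=c[2]-c[1];print("x",np.linalg.norm(d),np.degrees(np.arctan2(d[1],d[0])))
print("bay",at("top",*B(557,130),.03),"cheeks",at("top",*B(484,80),.085),at("top",*B(610,130),.085))
```

```text
[array([0.4848, 0.1653, 0.005 ]), array([0.4666, 0.0645, 0.005 ]), array([0.5444, 0.0498, 0.005 ])] mid [0.5146  0.10755 0.005  ]
y 0.10242987845350594 79.7651972365768
x 0.07917657481856612 -10.69967105400948
bay [0.517  0.1111 0.03  ] cheeks [0.5297 0.1482 0.085 ] [0.5141 0.0703 0.085 ]
```

Emit:
arm_command(rows=[[[66,0,0,-0.03,0],[66,0,0,-0.03,0],[66,0,0,0,0],[50,0,0,0,0],[50,0,0,0,0],[50,0,0,0,0],[50,0,0,0,0],[50,0,0,0,0],[50,0,0,0,0],[50,0,0,0.03,0]]], newtons=30)

```text
t: 15.4
eef_pos: [0.6001, -0.13, -0.0013]
tool_rot: [-0.0, 0.234, 0.972, -0.0]
contact_force: [-0.3, -0.4, -0.5]
gripper_width: 0.698
grasp_force: 32.7
```

Emit:
arm_command(rows=[[[50,0,0,0.08,0],[50,-0.06,-0.25,0,0.4],[50,-0.06,-0.5,0,0.4],[50,-0.06,-0.6,0,0.4],[50,-0.06,-0.6,0,0.4],[50,-0.06,-0.6,0,0.4],[50,-0.06,-0.6,0,0.4],[50,-0.06,-0.6,0,0.4],[50,-0.06,-0.3,0,0.4],[50,0,0,0,0]]])

```text
t: 16.65
eef_pos: [0.5707, -0.3752, 0.0037]
tool_rot: [-0.0, 0.11, 0.994, -0.0]
contact_force: [-0.5, -0.1, 0.8]
gripper_width: 0.587
grasp_force: 0.0
```

Run:
```python
from h import *
a=cams.read_camera("scene")[:,:,::-1];b=cams.read_camera("top")[:,:,::-1]
crop("scene",250,260,120,120,4,"/tmp/a.png",a);crop("top",330,200,80,120,4,"/tmp/b.png",b)
cv2.imwrite("pics/g4.png",np.hstack([cv2.imread("/tmp/a.png"),cv2.imread("/tmp/b.png")]))
```

```text
(no output)
```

View pics/g4.png

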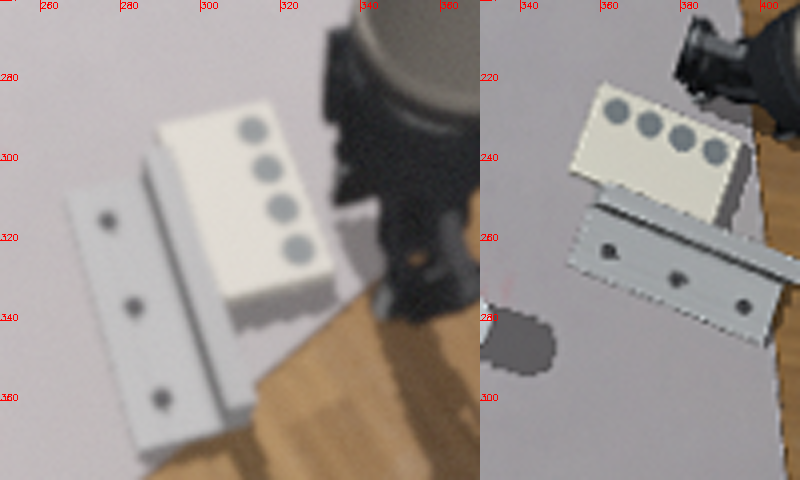

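Run:
```python
from h import *
for s in [(290,291.25),(317.5,285),(333.3,328),(307.5,335)]: print("S",at("scene",*s,.012))
for s in [(360.5,220.5),(395.5,235),(388.75,256.25),(352.5,243)]: print("T",at("top",*s,.012))
for s in [(571,248),(600,255)]: pass
A=lambda x,y:(250+x/4,260+y/4); B=lambda x,y:(330+(x-480)/4,200+y/4)
for s in [(160,130),(257,382)]: print("railS",at("scene",*A(*s),.03))
for s in [(145,172),(222,410)]: print("backS",at("scene",*A(*s),.03))
for s in [(68,200),(140,460)]: print("footS",at("scene",*A(*s),.005))
for s in [(612,180)]: print("railT",at("top",*B(*s),.03))
for s in [(570,265),(765,345)]: print("footT",at("top",*B(*s),.005))
```

```text
S [ 0.515  -0.2724  0.012 ]
S [ 0.5715 -0.2852  0.012 ]
S [ 0.5486 -0.3773  0.012 ]
S [ 0.4985 -0.3669  0.012 ]
T [ 0.5705 -0.2827  0.012 ]
T [ 0.5496 -0.3748  0.012 ]
T [ 0.4945 -0.3638  0.012 ]
T [ 0.5116 -0.2702  0.012 ]
railS [ 0.5075 -0.2832  0.03  ]
railS [ 0.4837 -0.4107  0.03  ]
backS [ 0.4901 -0.2996  0.03  ]
backS [ 0.4638 -0.4144  0.03  ]
footS [ 0.4571 -0.285   0.005 ]
footS [ 0.4273 -0.4107  0.005 ]
railT [ 0.5086 -0.2923  0.03  ]
footT [ 0.4562 -0.2794  0.005 ]
footT [ 0.4276 -0.4062  0.005 ]
```

The slab slipped out because the pads' grip was too shallow. It now lies flat along the rail, with top-view corners at about (360,220), (395,235) and (352,243). I'll push it along the rail until its end overhangs, then regrip deeper.

Emit:
arm_command(rows=[[[0,0,0,0.6,0],[0,-0.4,-0.2,0,0],[0,-0.4,-0.2,0,0],[0,-0.16,-0.05,0,0],[0,0,0,-0.35,0],[0,0,0,-0.2,0],[0,0,0,0,0],[0,0.033,0.15,0,0],[0,0.033,0.15,0,0],[0,0.033,0.15,0,0]]])

```text
t: 18.0
eef_pos: [0.5207, -0.372, 0.0074]
tool_rot: [0.0, 0.108, 0.994, -0.0]
contact_force: [1.0, -0.7, -0.3]
gripper_width: -0.001
grasp_force: 0.5
```

Emit:
arm_command(rows=[[[0,0.033,0.15,0,0],[0,0.033,0.15,0,0],[0,0.033,0.15,0,0],[0,0,0,0,0],[0,-0.03,-0.15,0.1,0],[0,0,0,0.7,0],[80,0.2,0.5,0.4,-1],[80,0.2,0.5,0,-1],[80,0,0.3,0,-1],[80,0,0,0,-1]]])

```text
t: 19.25
eef_pos: [0.5484, -0.2757, 0.0795]
tool_rot: [0.0, 0.265, 0.964, 0.0]
contact_force: [0.0, -0.5, -0.3]
gripper_width: 0.848
grasp_force: 0.0
```

Run:
```python
from h import *
a=cams.read_camera("scene")[:,:,::-1];b=cams.read_camera("top")[:,:,::-1]
crop("scene",250,240,120,120,4,"/tmp/a.png",a);crop("top",330,180,80,120,4,"/tmp/b.png",b)
cv2.imwrite("pics/g5.png",np.hstack([cv2.imread("/tmp/a.png"),cv2.imread("/tmp/b.png")]))
```

```text
(no output)
```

View pics/g5.png

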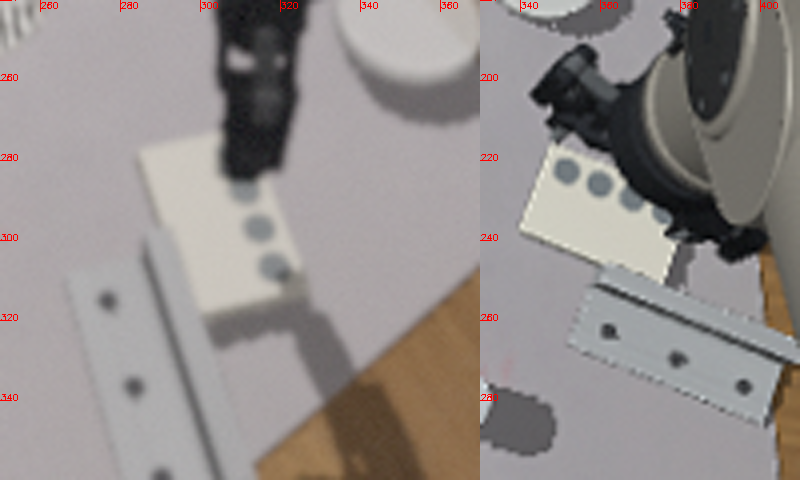

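Run:
```python
from h import *
for s in [(284.5,278),(301.25,319.5),(327,314.3),(305,272.5)]: print("S",at("scene",*s,.012))
for s in [(347,215.5),(340,237.5),(376.25,250)]: print("T",at("top",*s,.012))
im=cams.read_camera("scene");print(im[305,303],im[284,300],im[300,330],im[300,270],im[330,280])
print(get_obs()["q"].round(2))
```

```text
S [ 0.5202 -0.2408  0.012 ]
S [ 0.504  -0.3349  0.012 ]
S [ 0.5534 -0.3482  0.012 ]
S [ 0.5643 -0.2484  0.012 ]
T [ 0.5771 -0.2476  0.012 ]
T [ 0.5198 -0.2378  0.012 ]
T [ 0.5045 -0.3309  0.012 ]
[203 198 190] [204 199 191] [174 167 168] [173 167 169] [173 172 172]
[ 0.89  0.66 -0.72  1.79  0.55  0.9   0.96]
```

Emit:
arm_command(rows=[[[80,-0.04,0.31,0,-1],[80,0,0,0,-1],[80,0,0,0,-1],[80,0,0,0,-1],[80,0,0,0,-1],[80,0,0,0,-1],[80,0,0,0,-1],[80,0,0,0,-1],[80,0,0,0,-1],[80,0,0,0,-1]]])

```text
t: 20.65
eef_pos: [0.5455, -0.2592, 0.0789]
tool_rot: [-0.0, 0.62, 0.784, -0.0]
contact_force: [0.5, 0.5, 0.6]
gripper_width: 0.939
grasp_force: 0.0
```

Emit:
arm_command(rows=[[[80,0,0,0,-1],[80,0,0,0,-1],[80,0,0,0,-1],[80,0,0,0,-1],[80,0,0,0,-1],[80,0,0,-0.3,0],[80,0,0,-0.3,0],[80,0,0,-0.3,0],[76,0,0,-0.1,0],[70,0,0,0,0]]])

```text
t: 21.9
eef_pos: [0.5455, -0.258, 0.0181]
tool_rot: [-0.001, 0.763, 0.646, -0.0]
contact_force: [0.1, 0.2, 0.0]
gripper_width: 0.814
grasp_force: 0.0
```

Emit:
arm_command(rows=[[[67,0,0,-0.15,0],[67,0,0,-0.1,0],[67,0,0,-0.06,0],[67,0,0,-0.05,0],[67,0,0,0,0],[50,0,0,0,0],[50,0,0,0,0],[50,0,0,0,0],[50,0,0,0,0],[50,0,0,0,0]]], newtons=50)

```text
t: 23.15
eef_pos: [0.5461, -0.2584, -0.002]
tool_rot: [0.0, 0.763, 0.646, 0.0]
contact_force: [-0.9, 0.4, 6.3]
gripper_width: 0.691
grasp_force: 53.4
```

Emit:
arm_command(rows=[[[50,0.1,0,0.04,0],[50,0.2,0,0,0],[50,0.2,-0.15,0,0],[50,0.05,-0.2,0,-0.5],[50,0.05,-0.2,0,-0.8],[50,0.05,-0.2,0,-0.8],[50,0.05,-0.2,0,-0.8],[50,0.05,-0.2,0,-0.8],[50,0.05,-0.2,0,-0.8],[50,0.05,-0.2,0,-0.8]]])

```text
t: 24.4
eef_pos: [0.5969, -0.352, -0.0003]
tool_rot: [-0.0, 0.883, 0.469, 0.0]
contact_force: [-0.6, -1.2, -1.1]
gripper_width: 0.691
grasp_force: 53.2
```

Emit:
arm_command(rows=[[[50,0,-0.1,0,-0.9],[50,0,-0.1,0,-0.9],[50,0,-0.1,0,-0.9],[50,0,-0.1,0,-0.9],[50,0,-0.05,0,-0.9],[50,0,0,0,-0.9],[50,0,0,0,-0.9],[50,0,0,0,-0.9],[50,0,0,0,-0.9],[50,0,0,0,-0.9]]])

```text
t: 25.65
eef_pos: [0.597, -0.3785, -0.0003]
tool_rot: [-0.0, 0.992, 0.128, 0.0]
contact_force: [0.5, -0.6, -1.8]
gripper_width: 0.688
grasp_force: 53.2
```

Emit:
arm_command(rows=[[[50,0,0,0,-0.9],[50,0,0,0,-0.9],[50,0,0,0,-0.9],[50,0,0,0,-0.9],[50,0,0,0,-0.9],[50,0,0,0,-0.9],[50,0,0,0,-0.4],[50,0,0,0,0],[50,0,0,0,0],[50,0,0,0,0]]])

```text
t: 26.9
eef_pos: [0.5968, -0.3783, -0.0003]
tool_rot: [-0.0, 0.995, -0.101, 0.0]
contact_force: [-0.3, -0.1, -1.2]
gripper_width: 0.687
grasp_force: 53.2
```

```bash
cat >> h.py <<'E'
def slab(n,z=.012,box=None):
    im=cams.read_camera(n).astype(int);m=((im.min(2)>178)&(im[:,:,0]-im[:,:,2]>7)).astype(np.uint8)
    if box: k=np.zeros_like(m);x0,y0,x1,y1=box;k[y0:y1,x0:x1]=1;m*=k
    _,l,s,c=cv2.connectedComponentsWithStats(m)
    i=1+s[1:,4].argmax();ct=max(cv2.findContours((l==i).astype(np.uint8),0,2)[0],key=len)
    q=np.array([at(n,*p[0],z)[:2] for p in ct],np.float32);r=cv2.minAreaRect(q*1000)
    print(n,s[i],"corners",cv2.boxPoints(r).round(0).tolist(),"ang",round(r[2],1),"size",np.round(r[1],0),"c",np.round(r[0],0))
E
python3 - <<'E'
from h import *
slab("scene",box=(270,250,380,350));slab("top",box=(330,190,410,290))
E
```

```text
scene [312 306  38  34 705] corners [[515.0, -385.0], [579.0, -401.0], [593.0, -346.0], [528.0, -330.0]] ang 75.9 size [57. 66.] c [ 554. -366.]
top [376 216  31  34 501] corners [[513.0, -385.0], [581.0, -403.0], [596.0, -345.0], [528.0, -327.0]] ang 75.6 size [60. 70.] c [ 555. -365.]
```

Slab gripped end-on to the rail, its near end 25 mm from the face. Approaching and starting to tip.

Emit:
arm_command(rows=[[[50,-0.1,0.02,0,0.1],[50,-0.1,0.02,0,0.1],[50,-0.1,0.02,0,0],[50,-0.1,0.02,0,0],[50,0,0,0,0],[50,0,0,0,0],[50,0,0,0.11,0],[50,0,0,0.11,0],[50,-0.02,0.005,0.108,0],[50,-0.02,0.005,0.108,0]]], newtons=30)

```text
t: 28.25
eef_pos: [0.5719, -0.3731, 0.0269]
tool_rot: [0.0, 0.996, -0.093, 0.002]
contact_force: [4.7, -0.7, -3.8]
gripper_width: 0.69
grasp_force: 52.7
```

Run:
```python
from h import *
slab("scene",.02,box=(270,250,380,350));slab("top",.02,box=(330,190,410,290))
```

```text
scene [300 302  45  37 815] corners [[494.0, -376.0], [563.0, -391.0], [576.0, -333.0], [507.0, -318.0]] ang 77.4 size [59. 70.] c [ 535. -355.]
top [377 225  32  34 520] corners [[491.0, -387.0], [561.0, -403.0], [574.0, -345.0], [505.0, -329.0]] ang 76.7 size [59. 72.] c [ 533. -366.]
```

```bash
cat >> h.py <<'E'
def quad(n,box):
    im=cams.read_camera(n).astype(int);m=((im.min(2)>178)&(im[:,:,0]-im[:,:,2]>7)).astype(np.uint8)
    k=np.zeros_like(m);x0,y0,x1,y1=box;k[y0:y1,x0:x1]=1;m*=k
    _,l,s,c=cv2.connectedComponentsWithStats(m);i=1+s[1:,4].argmax()
    ct=max(cv2.findContours((l==i).astype(np.uint8),0,2)[0],key=len)
    return cv2.approxPolyDP(ct,3,True)[:,0].tolist()
E
python3 - <<'E'
from h import *
a=quad("scene",(270,250,380,350));b=quad("top",(330,190,410,290));print(a,b)
E
```

```text
[[331, 302], [300, 310], [309, 337], [325, 333], [319, 327], [322, 322], [331, 325], [329, 332], [338, 330], [331, 326], [333, 320], [339, 319]] [[386, 225], [377, 249], [399, 258], [408, 232]]
```

```bash
cat >> h.py <<'E'
def wells(n,box):
    im=cams.read_camera(n).astype(int);x0,y0,x1,y1=box
    m=np.zeros(im.shape[:2],np.uint8);s=im[y0:y1,x0:x1]
    m[y0:y1,x0:x1]=(s[:,:,2]-s[:,:,0]>5)&(s.min(2)>95)
    _,l,st,c=cv2.connectedComponentsWithStats(m)
    return [(c[i].round(1).tolist(),int(st[i,4])) for i in range(1,len(st)) if st[i,4]>=8]
E
python3 - <<'E'
from h import *
a=wells("scene",(285,280,350,350));b=wells("top",(360,215,410,265));print(a);print(b)
im=cams.read_camera("top");print(im[222:262:3,372:411:3].min(2))
E
```

```text
[]
[([401.8, 234.8], 31), ([398.7, 243.1], 31), ([380.7, 255.8], 186), ([395.8, 251.6], 30), ([370.2, 260.3], 148)]
[[157 155 156 156 114  59  81  60  21  29  41  28  27]
 [156 155 155 155 155 180 153 110 112 113  82  29  25]
 [155 155 156 154 166 192 190 191 187 106  85  67  21]
 [156 156 156 154 218 191 190 189 190 192 180 172 117]
 [154 155 155 153 190 189 190 189 189 129 113 149 146]
 [155 156 155 188 189 190 190 190 189 191 108 169  31]
 [154 156 154 188 190 189 189 189 189 131 188 194  38]
 [154 155 165 190 190 191 190 189 112 112 131 138  34]
 [155 154 222 190 190 190 190 190 193 125 178  29  39]
 [137 154 195 192 190 191 190 185 106 182 189  38  42]
 [159 159 146 104 193 190 190 117 112 130  82  37  38]
 [160 163 158 158 160 104 173 194 152 195  35  38  41]
 [160  84  87 158 158 156 162 123 140 188  35  37  34]
 [159 159 158 118  69 133 159 155 155 149  33  38  35]]
```

Run:
```python
from h import *
C=np.array([.5308,-.323]);a=np.radians(-13.4);n=np.array([np.cos(a),np.sin(a)]);t=np.array([-n[1],n[0]])
for p in [(364.25,227.5),(372.5,231),(380.75,234.25),(388.75,238)]:
    w=at("top",*p,.012)[:2]-C;print("slab coords long,short",(w@t*1000).round(1),(w@n*1000).round(1))
# after: grip at far end; long coordinate measured from near end
o=get_obs()["eef_pos"];yaw=np.radians(-11.6);n=np.array([np.cos(yaw),np.sin(yaw),0]);t=np.array([-n[1],n[0],0]);z=np.array([0,0,1.])
for phi in (0,5,10,15,20,25):
    f=np.radians(phi);e=n*np.cos(f)+z*np.sin(f);m=-n*np.sin(f)+z*np.cos(f);G=o+[0,0,.0065]
    print(phi,[proj("top",G+e*(l-.079)+m*.006+t*-.0165)[0].tolist() for l in (.0155,.037,.058,.079)])
```

```text
slab coords long,short 33.5 16.6
slab coords long,short 11.3 16.6
slab coords long,short -10.8 17.3
slab coords long,short -32.7 16.5
0 [[398.0, 251.3], [400.7, 243.0], [403.3, 234.9], [405.8, 226.9]]
5 [[397.2, 251.6], [400.1, 243.3], [402.9, 235.1], [405.7, 227.1]]
10 [[396.5, 251.7], [399.6, 243.4], [402.6, 235.3], [405.6, 227.3]]
15 [[395.8, 251.7], [399.1, 243.5], [402.3, 235.5], [405.6, 227.5]]
20 [[395.2, 251.4], [398.7, 243.4], [402.1, 235.6], [405.5, 227.7]]
25 [[394.7, 251.0], [398.3, 243.2], [401.8, 235.6], [405.4, 227.9]]
```

Emit:
arm_command(rows=[[[50,-0.05,0.011,0.05,0],[50,-0.05,0.011,0.06,0],[50,-0.05,0.011,0.08,0],[50,-0.06,0.013,0.09,0],[50,-0.06,0.013,0.09,0],[50,-0.065,0.014,0.08,0],[50,-0.07,0.015,0.08,0],[50,-0.07,0.015,0.07,0],[50,0,0,0,0],[50,0,0,0,0]]])

```text
t: 29.85
eef_pos: [0.5419, -0.3666, 0.0618]
tool_rot: [-0.0, 0.996, -0.093, 0.0]
contact_force: [0.7, -0.1, -1.5]
gripper_width: 0.687
grasp_force: 48.2
```

Run:
```python
from h import *
print(wells("top",(360,205,412,265)))
o=get_obs()["eef_pos"];yaw=np.radians(-11.6);n=np.array([np.cos(yaw),np.sin(yaw),0]);t=np.array([-n[1],n[0],0]);z=np.array([0,0,1.])
print("grip dist from face",(o-[.4945,-.3555,0])@n)
for phi in (10,30,40,50,60):
    f=np.radians(phi);e=n*np.cos(f)+z*np.sin(f);m=-n*np.sin(f)+z*np.cos(f);G=o+[0,0,.0065]
    print(phi,[proj("top",G+e*(l-.079)+m*.006+t*-.0165)[0].tolist() for l in (.0155,.037,.058,.079)])
```

```text
[([386.9, 216.7], 10), ([403.4, 244.9], 31), ([368.4, 251.0], 82), ([400.3, 253.8], 32), ([367.7, 259.8], 116), ([397.2, 262.3], 27)]
grip dist from face 0.04872868360255168
10 [[397.4, 262.8], [400.6, 254.1], [403.8, 245.7], [407.0, 237.2]]
30 [[395.0, 261.1], [398.9, 253.4], [402.8, 245.8], [406.7, 238.0]]
40 [[394.4, 259.2], [398.4, 252.3], [402.4, 245.4], [406.5, 238.4]]
50 [[394.1, 256.7], [398.1, 250.8], [402.1, 244.8], [406.3, 238.7]]
60 [[394.2, 253.7], [398.1, 248.9], [402.0, 244.0], [406.0, 239.0]]
```

Friction kept the slab at about 10° and it slid up over the rail. I'll set it back down and regrip lightly nearer its end. Then I'll lift while pressing on the rail, so the rail's friction helps turn it.

Emit:
arm_command(rows=[[[50,0.22,-0.05,0,0],[50,0.22,-0.05,0,0],[50,0.22,-0.05,0,0],[50,0,0,-0.3,0],[50,0,0,-0.3,0],[50,0,0,-0.2,0],[50,0,0,-0.14,0],[50,0,0,-0.08,0],[50,0,0,0,0],[65,0,0,0,0]]])

```text
t: 31.15
eef_pos: [0.5821, -0.3761, 0.0014]
tool_rot: [0.0, 0.996, -0.093, 0.001]
contact_force: [0.5, 0.5, 0.3]
gripper_width: 0.76
grasp_force: 0.0
```

Emit:
arm_command(rows=[[[65,0,0,0,0],[65,0,0,0,0],[65,0.06,-0.013,0,0],[65,0.06,-0.013,0,0],[65,0,0,-0.03,0],[65,0,0,0,0],[50,0,0,0,0],[50,0,0,0,0],[50,0,0,0,0],[50,0,0,0,0]]], newtons=20)

```text
t: 32.4
eef_pos: [0.5886, -0.3773, -0.0011]
tool_rot: [0.0, 0.996, -0.093, -0.0]
contact_force: [-0.1, 0.1, 0.4]
gripper_width: 0.695
grasp_force: 21.7
```

Run:
```python
from h import *
slab("top",box=(330,190,410,290));print(wells("top",(360,205,412,265)))
a=np.array([at("top",*p,.012) for p,s in wells("top",(385,205,412,265))]);print(a)
```

```text
top [376 221  31  35 537] corners [[499.0, -385.0], [573.0, -401.0], [585.0, -344.0], [512.0, -327.0]] ang 77.5 size [59. 76.] c [ 542. -364.]
[([399.6, 232.4], 30), ([397.2, 240.4], 28), ([379.9, 255.6], 185), ([394.4, 248.6], 30), ([370.5, 260.3], 140)]
[[ 0.5578 -0.3845  0.012 ]
 [ 0.537  -0.3808  0.012 ]
 [ 0.5155 -0.3758  0.012 ]
 [ 0.4856 -0.377   0.012 ]]
```

Emit:
arm_command(rows=[[[50,-0.1,0.022,0,0],[50,-0.07,0.015,0,0],[50,-0.05,0.011,0,0],[50,0,0,0,0],[50,0,0,0.06,0],[50,0,0,0.08,0],[50,-0.01,0.002,0.08,0],[50,-0.02,0.004,0.08,0],[50,-0.02,0.004,0.08,0],[50,0,0,0,0]]])

```text
t: 33.8
eef_pos: [0.5727, -0.3737, 0.0222]
tool_rot: [0.0, 0.996, -0.093, 0.0]
contact_force: [4.2, -0.4, -1.5]
gripper_width: 0.699
grasp_force: 22.3
```

```bash
cat >> h.py <<'E'
def tilt(d,phis,yaw=-12.,zo=.0065):
    w=[p for p,s in wells("top",(384,195,418,275)) if s>12];o=get_obs()["eef_pos"];yaw=np.radians(yaw);n=np.array([np.cos(yaw),np.sin(yaw),0]);t=np.array([-n[1],n[0],0]);z=np.array([0,0,1.])
    print("wells",w,"dist",((o-[.4945,-.3555,0])@n).round(4))
    for phi in phis:
        f=np.radians(phi);e=n*np.cos(f)+z*np.sin(f);m=-n*np.sin(f)+z*np.cos(f);G=o+[0,0,zo]
        print(phi,[proj("top",G+e*(l-d)+m*.006+t*-.0165)[0].tolist() for l in (.0148,.0367,.0588,.081)])
E
python3 -c "
from h import *
tilt(.0864,(0,10,20,30))"
```

```text
wells [[400.4, 236.4], [396.8, 244.5], [393.5, 252.8], [397.3, 262.7], [392.0, 269.9]] dist 0.0803
0 [[396.4, 254.4], [399.2, 245.9], [402.0, 237.4], [404.7, 229.0]]
10 [[394.7, 254.7], [397.9, 246.4], [401.2, 237.9], [404.4, 229.4]]
20 [[393.3, 254.3], [396.9, 246.2], [400.5, 238.0], [404.2, 229.8]]
30 [[392.3, 253.0], [396.1, 245.5], [400.0, 237.9], [403.9, 230.0]]
```

Emit:
arm_command(rows=[[[50,-0.016,0.004,0.08,0],[50,-0.042,0.009,0.1,0],[50,-0.042,0.009,0.1,0],[50,-0.061,0.014,0.09,0],[50,-0.061,0.014,0.09,0],[50,-0.077,0.017,0.078,0],[50,-0.077,0.017,0.078,0],[50,0,0,0,0],[50,0,0,0,0],[50,0,0,0,0]]])

```text
t: 35.1
eef_pos: [0.5499, -0.3688, 0.0584]
tool_rot: [0.0, 0.996, -0.093, -0.0]
contact_force: [1.7, -0.8, -0.8]
gripper_width: 0.695
grasp_force: 21.9
```

```bash
python3 -c "
from h import *
tilt(.083,(20,35,45,55))"
```

```text
wells [[397.0, 262.5], [392.0, 269.9]] dist 0.057
20 [[395.8, 261.0], [399.6, 252.6], [403.4, 244.1], [407.2, 235.4]]
35 [[394.4, 258.8], [398.5, 251.4], [402.7, 243.8], [406.9, 236.0]]
45 [[394.0, 256.4], [398.1, 249.9], [402.3, 243.2], [406.7, 236.2]]
55 [[393.9, 253.4], [397.9, 248.0], [402.1, 242.3], [406.5, 236.5]]
```

Run:
```python
from h import *
for n,b in (("top",(372,215,415,265)),("scene",(285,265,350,340))):
    im=cams.read_camera(n).astype(int);x0,y0,x1,y1=b;s=im[y0:y1:2,x0:x1:2]
    w=(s[:,:,0]-s[:,:,2]>6)&(s.min(2)>130);bl=(s[:,:,2]-s[:,:,0]>3)&(s.min(2)>80)
    print(n,x0,y0);print("\n".join("".join("#" if w[i,j] else "o" if bl[i,j] else "x" if s[i,j].max()<80 else "." for j in range(s.shape[1])) for i in range(s.shape[0])))
o=get_obs()["eef_pos"];yaw=np.radians(-11.5);n=np.array([np.cos(yaw),np.sin(yaw),0]);t=np.array([-n[1],n[0],0]);z=np.array([0,0,1.])
for phi in (20,35,45,55):
    f=np.radians(phi);e=n*np.cos(f)+z*np.sin(f);m=-n*np.sin(f)+z*np.cos(f);G=o+[0,0,.0065]
    for c in("top","scene"):print(phi,c,proj(c,[G+e*(l-.083)+m*.006+t*k for l in(0,.0148,.095) for k in(.03,-.03)]).tolist())
```

```text
top 372 215
......xooxooo.xxxxxxxx
......xxxx.ooooxxxxxxx
.....oxxxxxxx.oxxxxxxx
.....xxxxxxxxxxxxxxxxx
.....xxxxxxxxxxxxxxxxx
......xxxxxxxxxxxxxxxx
......xxxxxxxxxxxxxxxx
.......oxx.xxxxxxxxxxx
.......#.....xxxxxxxxx
......####......xxxxxx
......#######...xxxxxx
.....##########.....xx
....##########ooo..xxx
....##########ooo#.xxx
...############..#xxxx
...#########.o.##.xxxx
..##########ooo##xxxxx
..##########ooo#....xx
oo.############.xx..xx
ooooo#####ooo##xxxxxxx
ooooooo.##ooo#.....xxx
ox.oooooo...##.xxxxxx.
ooooxooooooo.x.xxxx...
ooooooxooooooooxx.....
oooooooo.oooooooo.....
scene 285 265
...................xxxxxxxxxxxx..
...................xxxxxxxxxxxxxx
...................xxxxxxxxxxxxxx
...................xxxxxxxxxx.xxx
...................xxxxxxxxxxxx.x
.....................xxxxxxxxxxxx
.....................xxxxxxxxxxxx
.....................xxxxxxxxxxxx
....................xxxxxxxxxxxxx
.....................xxxxxxxxxxxx
.....................xxxxxxxxxxxx
.....................xxxxxxxxxxxx
....#................xxxxxxxxxxxx
.....................xxxxxxxxxxxx
....................xxx
[... 932 characters left out ...]
43.4], [294.4, 310.0], [305.4, 340.2], [335.1, 292.6], [348.3, 322.2]]
35 top [[374.2, 256.8], [397.1, 265.7], [376.8, 251.9], [399.8, 260.8], [391.2, 223.7], [414.9, 233.0]]
35 scene [[290.7, 316.9], [301.2, 346.6], [297.3, 313.2], [308.1, 343.0], [333.8, 292.4], [347.0, 322.1]]
45 top [[374.0, 253.9], [396.5, 262.7], [376.5, 249.6], [399.3, 258.4], [391.0, 224.5], [414.8, 233.8]]
45 scene [[294.6, 318.5], [305.1, 347.9], [300.3, 314.7], [311.2, 344.1], [332.8, 292.4], [345.9, 322.2]]
55 top [[374.1, 250.3], [396.4, 259.0], [376.6, 246.7], [399.1, 255.4], [390.8, 225.4], [414.6, 234.7]]
55 scene [[299.3, 319.5], [309.9, 348.5], [304.1, 315.6], [315.0, 344.7], [331.6, 292.6], [344.8, 322.4]]
```

Emit:
arm_command(rows=[[[50,-0.096,0.022,0.06,0],[50,-0.096,0.022,0.06,0],[50,-0.1,0.022,0.04,0],[50,-0.1,0.022,0.04,0],[50,-0.107,0.024,0.02,0],[50,-0.107,0.024,0.02,0],[50,-0.115,0.026,0,0],[50,-0.115,0.026,0,0],[50,0,0,0,0],[50,0,0,0,0]]])

```text
t: 36.5
eef_pos: [0.4998, -0.3576, 0.0737]
tool_rot: [0.0, 0.996, -0.093, 0.0]
contact_force: [1.1, 1.7, 6.4]
gripper_width: 0.692
grasp_force: 20.4
```

Run:
```python
from h import *
for n,b in (("top",(365,225,415,270)),("scene",(285,265,350,350))):
    im=cams.read_camera(n).astype(int);x0,y0,x1,y1=b;s=im[y0:y1:2,x0:x1:2]
    w=(s[:,:,0]-s[:,:,2]>6)&(s.min(2)>130);bl=(s[:,:,2]-s[:,:,0]>3)&(s.min(2)>80)
    print(n,x0,y0);print("\n".join("".join("#" if w[i,j] else "o" if bl[i,j] else "x" if s[i,j].max()<80 else "." for j in range(s.shape[1])) for i in range(s.shape[0])))
o=get_obs()["eef_pos"];yaw=np.radians(-11.5);n=np.array([np.cos(yaw),np.sin(yaw),0]);t=np.array([-n[1],n[0],0]);z=np.array([0,0,1.])
print("dist",(o-[.4945,-.3555,0])@n)
for phi in (70,80,90,100):
    f=np.radians(phi);e=n*np.cos(f)+z*np.sin(f);m=-n*np.sin(f)+z*np.cos(f);G=o+[0,0,.0065]
    print(phi,"top(topedge)",proj("top",[G+e*.015+m*q+t*k for q in(.006,-.006) for k in(.03,-.03)]).tolist())
    print(phi,"scene: wells,topcorners",proj("scene",[G+e*(l-.08)+m*.006+t*-.0165 for l in (.0148,.0367,.0588,.081)]+[G+e*.015+m*.006+t*k for k in(.03,-.03)]).tolist())
```

```text
top 365 225
.........................
.......................xx
................o....xxx.
........xxx.........xxxx.
........xxxx....o..xxxx.#
.......xooxx......xxxxx.#
.......xoo.oooxxxxxxxxx..
......xxxxxoooooxxxxxxx..
......xxxxxxxxooxxxxxxx..
......xxxxxxxxxxxxxxxxx..
......xxxxxxxxxxxxxxxxx.#
o....##xxxxxxxxxxxxxxxx.#
oooo.#..ooxxxxxxxxxxxxxx.
oooooo.......xxxxxxxxxxx.
xooooooo.......xxxxxxxxxx
ooxooooooo....xxx.xxxxxxx
oooo.xoooooooox...xxxxxxx
oooooooxoooooooo..xxxxxxx
oooooooooo.ooooooo.xxxxxx
ooooooooooooxooooooo...xx
oooooooooooooox.ooooooox.
ooooooooooooooooxxoooooxx
oooooooxoooooooooo.xxoo..
scene 285 265
.....xxxxxxx...................xx
.....xxxxxxxx.................xx.
.....xxxxxxxxxx.............xxx..
.....xxxxxxxxxxxxxx.....xxxxxxx..
.....xxxxxxxxxxxxxxxxxxxxxxxxx...
.....xxxxxxxxxxxxxxxxxxxxxxxxx...
.....xxxxxxxxxxxx.xxxxxxxxxxxx...
.....xxxxxxxxxxxxxxxxxxxxxxxx....
......xxxxxxxxxxxxxxxxxxxxxxx....
......xxxxxxxxxxxxxxxxxxxxxxx....
.......xxxxxxxxxxxxxxxxxxxxx.....
.......xxxxxxxxxxxxxxxxxxxxx.....
........xxxxxxxxxxxxxxxxxxx......
........xxxxxxxxxxxxxxxxxx.......

[... 1133 characters left out ...]
6], [299.4, 334.9], [304.5, 328.8], [310.0, 322.4], [304.2, 294.4], [316.4, 325.5]]
80 top(topedge) [[385.4, 247.3], [410.0, 256.9], [386.7, 242.5], [411.2, 252.0]]
80 scene: wells,topcorners [[299.9, 340.0], [303.0, 334.5], [306.2, 328.8], [309.7, 322.7], [302.7, 294.8], [314.7, 326.0]]
90 top(topedge) [[384.9, 248.5], [409.5, 258.0], [386.6, 243.5], [411.1, 253.0]]
90 scene: wells,topcorners [[305.6, 338.8], [306.8, 333.9], [308.1, 328.6], [309.5, 323.0], [301.2, 295.4], [313.1, 326.6]]
100 top(topedge) [[384.4, 249.6], [409.0, 259.1], [386.3, 244.6], [410.9, 254.1]]
100 scene: wells,topcorners [[311.5, 337.2], [310.8, 332.9], [310.1, 328.2], [309.3, 323.3], [299.7, 296.1], [311.6, 327.3]]
```

Run:
```python
from h import *
g=cams.read_camera("scene").mean(2).astype(int)
print("cols",list(range(292,326,2)))
for y in range(300,348,2): print(y,*["%3d"%g[y,x] for x in range(288,326,2)])
```

```text
cols [292, 294, 296, 298, 300, 302, 304, 306, 308, 310, 312, 314, 316, 318, 320, 322, 324]
300 178 177 176 169 170 145 118 138 153 151  77  38  35  29  30  33  27  28  31
302 173 180 176 169 171 172 167 172 170 147  83  37  34  31  22  27  32  36  51
304 163 178 176 172 171 173 173 173 164 134  83  41  33  31  28  31  36  37  56
306 143 176 178 173 170 172 172 170 150 128  85  39  33  50  41  28  31  37  51
308 125 168 178 174 170 172 173 163 137 125  85  38  31  56  46  24  34  36  47
310 118 160 177 176 173 173 169 149 134 130  98  44  39  32  30  28  32  31  41
312 125 145 175 177 175 171 162 137 133 131 107  47  36  35  32  31  32  36  43
314 143 124 170 177 177 169 149 132 132 130 116  77  42  38  30  40  51  77  68
316 155 117 161 177 177 170 139 131 132 130 118  99  57  37  38  73 105 136 103
318 167 122 146 176 175 172 150 132 133 130 120 109  76  37  42  77  96  89  66
320 172 139 125 171 178 174 161 135 130 131 124 111  80  32  34  39  41  45  36
322 176 153 113 161 176 176 169 137 130 131 123 109  68  40  34  38  33  31  34
324 177 165 121 144 174 176 174 149 131 132 125 1
[... 210 characters left out ...]
 146 173 174 174 149 127  96  70  96  88  40  28  23  30  32
332 177 176 171 137 125 170 176 174 165 129 101  82  98  79  32  32  31  26  34
334 177 178 174 152 112 159 174 174 165 119 107  80 102  90  70  65  43  65  92
336 178 178 177 166 117 146 171 174 171 129 111  93 106 118 120 121 129 149 162
338 177 178 178 172 131 121 170 175 174 152 110 115 118 129 133 152 165 170 169
340 178 179 177 175 151 110 160 172 173 167 127 125 127 129 142 166 171 170 168
342 177 178 178 176 166 114 143 172 173 171 143 130 130 130 144 168 170 171 169
344 176 178 179 177 173 130 123 169 172 172 158 131 128 121 122 160 169 169 166
346 178 179 179 178 174 149 107 158 172 173 162 133 122 114 113 141 163 162 134
```

Emit:
arm_command(rows=[[[50,0,0,-0.01,0],[50,0,0,0,0],[63,0,0,0,0],[66,0,0,0,0],[72,0,0,0,0],[80,0,0,0,0],[84,0,0,0,0],[84,0,0,0.2,0],[84,0,0,0.5,0],[84,0,0,0.5,0]]])

```text
t: 37.9
eef_pos: [0.4998, -0.3575, 0.146]
tool_rot: [0.0, 0.996, -0.093, 0.0]
contact_force: [-0.5, -0.0, 0.7]
gripper_width: 0.981
grasp_force: 0.0
```

Run:
```python
from h import *
g=cams.read_camera("scene").mean(2).astype(int)
for y in range(280,348,2): print(y,*["%3d"%g[y,x] for x in range(288,330,2)])
n=np.array([.975,-.2215,0]);t=np.array([.2215,.975,0]);P0=np.array([.4945,-.3555,0])
print(proj("scene",[P0+n*x+t*k+np.array([0,0,.095]) for x in(0,.012) for k in(.03,-.03)]))
```

```text
280 171 172 171 172 171 173 173 171 171 171 172 171 169 133  45  35  31  27  30  31  35
282 172 171 170 172 172 171 172 173 172 171 173 172 170 141  56  33  49  79  65  54  39
284 171 171 172 170 171 172 173 171 172 173 172 170 171 153  73  31  78 147 150 138 122
286 171 171 173 170 171 172 171 173 172 171 170 170 170 160  88  34  67 148 161 150 135
288 173 172 170 172 171 172 172 172 172 171 169 170 170 162  96  31  50 103  96  72  48
290 173 172 173 171 171 172 172 171 173 170 168 171 171 166 117  41  39  42  33  26  33
292 171 174 173 172 172 170 171 172 172 171 170 171 169 168 135  54  34  38  36  35  39
294 171 170 170 172 171 172 171 171 171 171 171 170 170 169 160 116  54  38  32  46  65
296 172 171 169 169 170 170 171 171 171 172 172 169 171 170 170 161 113  43  38  92 140
298 174 173 173 168 170 171 172 170 170 171 170 169 169 171 170 169 143  51  37 112 160
300 173 173 171 165 171 170 171 171 171 170 169 170 168 169 169 168 152  63  38  99 141
302 168 175 170 166 169 169 171 171 169 169 169 170 170 171 169 169 156  72  34  55  67
304 160 175 172 169 167 170 169 168 170 169 
[... 1252 characters left out ...]
166 145 145 163 189 173
334 172 174 171 148 108 157 170 170 167 163 166 162 146 187 186 148 136 135 142 181 184
336 173 175 174 162 117 138 169 169 169 161 167 166 153 173 190 157 137 136 141 179 194
338 174 174 175 167 128 117 165 171 170 166 165 167 159 160 192 181 157 152 169 191 196
340 175 174 176 173 147 105 156 170 168 167 164 167 164 151 185 196 192 190 190 187 176
342 175 174 175 173 161 110 140 169 169 168 165 168 167 150 166 187 179 164 150 131 122
344 175 173 175 175 167 129 121 164 169 169 166 166 167 158 140 136 130 120 114 106  83
346 175 175 174 175 171 147 104 155 168 169 168 166 167 165 144 112 106 104  94  77  71
[[301.5 294.8]
 [312.7 326.1]
 [308.1 293.3]
 [319.6 324.4]]
```

Run:
```python
from h import *
slab("scene",box=(270,250,400,350));slab("top",box=(330,170,425,290))
print([(at("top",*p,.012),s) for p,s in wells("top",(360,185,425,265))])
print([(at("scene",*p,.012),s) for p,s in wells("scene",(290,260,390,350))])
```

```text
scene [308 306  55  37 743] corners [[506.0, -387.0], [596.0, -408.0], [609.0, -352.0], [519.0, -331.0]] ang 76.5 size [58. 93.] c [ 558. -369.]
top [376 210  33  43 348] corners [[506.0, -385.0], [597.0, -405.0], [609.0, -348.0], [519.0, -328.0]] ang 77.7 size [58. 93.] c [ 558. -367.]
[(array([ 0.5862, -0.3904,  0.012 ]), 26), (array([ 0.5634, -0.3736,  0.012 ]), 13), (array([ 0.5221, -0.3763,  0.012 ]), 26), (array([ 0.4923, -0.3422,  0.012 ]), 183), (array([ 0.4772, -0.3184,  0.012 ]), 135)]
[]
```

The slab fell back flat because it stopped slightly short of vertical, but it is well placed: centre (0.558,-0.368), square to the rail. I'll repeat the tip and go past vertical this time.

Emit:
arm_command(rows=[[[84,0.45,-0.09,0,-0.15],[84,0.45,-0.09,0,-0.15],[84,0.45,-0.09,-0.2,-0.15],[84,0.26,-0.055,-0.4,0],[84,0,0,-0.5,0],[80,0,0,-0.5,0],[72,0,0,-0.4,0],[66,0,0,-0.2,0],[66,0,0,0,0],[66,0,0,0,0]]])

```text
t: 39.4
eef_pos: [0.597, -0.3773, 0.0133]
tool_rot: [0.0, 0.994, -0.111, 0.001]
contact_force: [0.1, -0.2, -0.4]
gripper_width: 0.77
grasp_force: 0.0
```

Emit:
arm_command(rows=[[[66,0,0,-0.15,0],[66,0,0,-0.08,0],[66,0,0,-0.02,0],[50,0,0,0,0],[50,0,0,0,0],[50,0,0,0,0],[50,0,0,0,0],[50,-0.08,0.018,0,0],[50,-0.12,0.026,0,0],[50,-0.1,0.022,0,0]]], newtons=20)

```text
t: 40.65
eef_pos: [0.5795, -0.3734, -0.002]
tool_rot: [0.001, 0.994, -0.112, 0.002]
contact_force: [8.8, -1.4, -0.9]
gripper_width: 0.696
grasp_force: 21.7
```

Run:
```python
from h import *
slab("top",box=(330,170,425,290))
print([(at("top",*p,.012),s) for p,s in wells("top",(384,185,425,265))])
o=get_obs()["eef_pos"];print((o-[.4945,-.3555,0])@[.975,-.2215,0])
```

```text
top [375 223  30  36 537] corners [[492.0, -383.0], [565.0, -398.0], [577.0, -340.0], [504.0, -325.0]] ang 78.4 size [59. 75.] c [ 534. -362.]
[(array([ 0.5661, -0.3849,  0.012 ]), 10), (array([ 0.549 , -0.3818,  0.012 ]), 30), (array([ 0.5278, -0.3772,  0.012 ]), 28), (array([ 0.5055, -0.3726,  0.012 ]), 29), (array([ 0.4858, -0.3767,  0.012 ]), 74)]
0.08693429981763237
```

Emit:
arm_command(rows=[[[50,0,0,0.1,0],[50,0,0,0.12,0],[50,-0.02,0.004,0.12,0],[50,-0.03,0.006,0.11,0],[50,-0.044,0.01,0.1,0],[50,-0.05,0.011,0.1,0],[50,-0.058,0.013,0.095,0],[50,-0.063,0.014,0.09,0],[50,-0.07,0.015,0.08,0],[50,-0.078,0.018,0.075,0]]])

```text
t: 42.0
eef_pos: [0.5548, -0.3677, 0.0581]
tool_rot: [0.0, 0.994, -0.111, 0.002]
contact_force: [7.4, -1.4, 1.9]
gripper_width: 0.696
grasp_force: 21.4
```

Emit:
arm_command(rows=[[[50,-0.075,0.017,0.055,0],[50,-0.075,0.017,0.055,0],[50,-0.098,0.022,0.05,0],[50,-0.098,0.022,0.05,0],[50,-0.107,0.024,0.025,0],[50,-0.107,0.024,0.025,0],[50,-0.115,0.026,0.017,0],[50,-0.115,0.026,0.017,0],[50,-0.132,0.03,0,0],[50,-0.132,0.03,0,0]]])

```text
t: 43.25
eef_pos: [0.4896, -0.353, 0.0744]
tool_rot: [-0.0, 0.994, -0.111, -0.0]
contact_force: [2.1, -0.6, 0.1]
gripper_width: 0.693
grasp_force: 21.6
```

Run:
```python
from h import *
o=get_obs();print(o["eef_pos"],o["contact_force"],(o["eef_pos"]-[.4945,-.3555,0])@[.975,-.2215,0])
g=cams.read_camera("scene").mean(2).astype(int)
print("    ",*["%3d"%x for x in range(290,330,2)])
for y in range(308,350,2): print(y,*["%3d"%g[y,x] for x in range(290,330,2)])
n=np.array([.975,-.2215,0]);t=np.array([.2215,.975,0]);P0=np.array([.4945,-.3555,0]);z=np.array([0,0,1.])
for phi in(75,85,90,95):
    f=np.radians(phi);e=n*np.cos(f)+z*np.sin(f);m=-n*np.sin(f)+z*np.cos(f)
    B=P0+n*.012*np.sin(f)
    print(phi,"edge -y face/back at l=30,45,95",proj("scene",[B+e*l+m*q-t*.03 for q in(.012,0) for l in(.03,.045,.095)]).tolist(),"wells",proj("scene",[B+e*l+m*.012-t*.0165 for l in(.0367,.0588)]).tolist())
```

```text
[ 0.48961767 -0.35304976  0.07437528] [ 2.13264244 -0.58470129  0.13083663] -0.005302997531458313
     290 292 294 296 298 300 302 304 306 308 310 312 314 316 318 320 322 324 326 328
308 171 178 178 174 170 136  54  39  58  57  34  28  31  53  64  65  62 125 172 173
310 162 178 178 173 166 124  52  34  37  35  32  23  33  49  67  70  66 126 172 176
312 144 176 177 175 155 118  65  37  37  30  32  32  37  46  63  66  71 133 171 172
314 125 171 177 177 158 118  92  45  38  38  37  46  50  55  54  67  66 116 158 166
316 115 161 178 176 166 128 110  70  35  38  51  87 103  78  53  62  65  73  92  98
318 121 146 178 178 174 145 117  93  42  37  59  87  95  62  43  56  61  56  48  38
320 137 126 173 178 176 158 121  99  40  33  38  49  40  35  36  50  64  69  62  40
322 156 118 161 176 174 170 128  96  35  36  27  30  35  37  37  47  67  73  70  46
324 167 120 143 174 176 174 144  88  40  37  28  26  29  30  43  43  63  65  61  44
326 172 135 128 170 175 174 159  94  60  33  29  26  29  29  33  42  57  60  51  50
328 175 152 114 163 177 175 162  97  89  52  28  26  23  29  35  36  44  41  
[... 830 characters left out ...]
 130 114 125 126
75 edge -y face/back at l=30,45,95 [[312.9, 340.3], [315.9, 336.5], [326.8, 322.7], [318.8, 339.5], [321.9, 335.6], [333.0, 321.8]] wells [[311.8, 331.7], [316.2, 325.8]]
85 edge -y face/back at l=30,45,95 [[310.1, 341.3], [311.7, 337.7], [317.5, 324.8], [316.4, 339.9], [318.1, 336.3], [324.3, 323.3]] wells [[308.4, 332.7], [310.7, 327.2]]
90 edge -y face/back at l=30,45,95 [[308.6, 341.9], [309.5, 338.4], [312.7, 326.1], [315.0, 340.2], [316.0, 336.8], [319.6, 324.4]] wells [[306.6, 333.4], [307.9, 328.1]]
95 edge -y face/back at l=30,45,95 [[307.1, 342.5], [307.3, 339.3], [307.9, 327.7], [313.6, 340.6], [313.9, 337.4], [314.8, 325.7]] wells [[304.8, 334.1], [305.0, 329.1]]
```

φ is about 92°: the side edge sits at scene x≈308–314, y≈340. Last time it was about 78°. Seat it, release and look.

Emit:
arm_command(rows=[[[50,0,0,-0.02,0],[50,0,0,-0.02,0],[50,0,0,-0.02,0],[50,0,0,0,0],[62,0,0,0,0],[64,0,0,0,0],[70,0,0,0,0],[78,0,0,0,0],[82,0,0,0,0],[82,0,0,0.1,0]]])

```text
t: 44.55
eef_pos: [0.49, -0.353, 0.0766]
tool_rot: [-0.0, 0.994, -0.111, -0.001]
contact_force: [0.3, 0.3, -0.4]
gripper_width: 0.964
grasp_force: 0.0
```

Emit:
arm_command(rows=[[[82,0,0,0.3,0],[82,0,0,0.5,0],[82,0,0,0.5,0],[70,0,0,0,1],[55,0,0,0,1],[50,0,0,0,1],[50,0,0,0,1],[50,0,0,0,1],[50,0,0,0,1],[50,0,0,0,1]]])

```text
t: 45.8
eef_pos: [0.4906, -0.3536, 0.1564]
tool_rot: [0.001, 0.986, 0.169, 0.001]
contact_force: [0.2, -0.6, 0.1]
gripper_width: 0.588
grasp_force: 0.0
```

Run:
```python
from h import *
o=get_obs();print(o["q"].round(2))
g=cams.read_camera("scene").mean(2).astype(int)
print("    ",*["%3d"%x for x in range(290,336,2)])
for y in range(276,350,2): print(y,*["%3d"%g[y,x] for x in range(290,336,2)])
```

```text
[ 0.61  0.44 -0.12  1.79  0.07  0.9  -0.77]
     290 292 294 296 298 300 302 304 306 308 310 312 314 316 318 320 322 324 326 328 330 332 334
276  90  69  27  26  35 109 168 173 173 174 173 173 137  51  31  34  35  32  27  28  30  36  37
278 104  66  32  34  79 149 174 173 175 174 174 173 150  67  31  32  38  36  27  33  31  33  39
280 114  55  35  79 145 171 174 173 175 173 173 173 160  89  34  32  26  37  26  34  34  34  29
282 121  67  80 144 169 173 173 175 175 175 172 172 167 109  41  32  34  32  36  31  32  32  27
284 161 131 150 172 175 175 173 174 175 174 173 174 171 138  66  33  37  34  36  42  39  33  29
286 173 172 171 174 175 174 173 173 173 174 173 172 172 166 140  75  31  33  27  51  47  29  31
288 174 173 175 174 174 174 173 173 171 173 173 172 173 173 169 115  40  34  34  34  24  31  30
290 173 174 174 174 174 174 174 173 174 175 173 172 172 173 170 131  46  31  27  29  32  29  30
292 175 174 173 174 174 173 174 175 176 174 173 172 171 171 170 134  49  32  29  35  33  30  32
294 173 173 173 173 171 174 183 192 192 180 174 172 173 172 165 109  59  35  36  29  35  32  31
[... 1892 characters left out ...]
 171 172 170 171 170 170 170
336 177 176 166 117 143 172 172 171 129 106 125 130 136 164 169 171 170 171 171 171 170 169 158
338 176 176 170 131 123 169 174 171 154 114 129 128 143 166 168 169 170 169 170 170 169 154 115
340 176 177 174 150 106 158 172 171 163 130 130 128 153 168 168 170 170 168 168 166 148 114 115
342 177 177 175 164 111 140 169 171 170 147 130 134 159 168 169 168 168 167 164 141 109 109 114
344 176 177 178 171 131 121 167 170 170 159 129 126 151 168 169 169 167 164 137 113 112 116 112
346 175 177 177 172 148 103 158 172 171 166 135 115 129 165 169 170 160 131 109 116 119 117 116
348 176 177 178 176 160 111 141 169 171 169 139 106 110 152 167 157 124 109 122 125 119 117 117
```

Run:
```python
from h import *
im=cams.read_camera("scene");m=(im.min(2)>180).astype(np.uint8);k=np.zeros_like(m);k[288:330,296:325]=1;m*=k
_,l,s,c=cv2.connectedComponentsWithStats(m);i=1+s[1:,4].argmax()
ct=cv2.findContours((l==i).astype(np.uint8),0,2)[0][0]
r=cv2.minAreaRect(np.array([at("scene",*p[0],.095)[:2]*1000 for p in ct],np.float32));print(s[i],r,cv2.boxPoints(r).round(1).tolist(),get_obs()["eef_pos"])
# stand, from top camera: bright cheek tops + dark bay
g=cams.read_camera("top").mean(2).astype(int)
print("    ",*["%3d"%x for x in range(170,232,2)])
for y in range(190,242,2): print(y,*["%3d"%g[y,x] for x in range(170,232,2)])
```

```text
[302 293  16  31 179] ((500.321044921875, -353.6039733886719), (58.46157455444336, 10.145724296569824), 77.42752838134766) [[489.0, -381.0], [498.8999938964844, -383.20001220703125], [511.6000061035156, -326.20001220703125], [501.70001220703125, -324.0]] [ 0.49059377 -0.35358865  0.15628583]
     170 172 174 176 178 180 182 184 186 188 190 192 194 196 198 200 202 204 206 208 210 212 214 216 218 220 222 224 226 228 230
190 188 187 130 161 159 158 161 160 162 162 161 161 162 160 160 158 158 156 158 159 159 158 157 158 158 159 160 161 162 163 163
192 185 188  96 164 161 162 161 173 151 162 172 156 162 158 159 159 157 158 159 158 156 157 158 159 160 160 160 160 160 161 163
194 183 189 117 165 162 164 146 208 142 155 188 195 144 159 160 161 160 159 158 159 158 158 157 159 159 159 159 159 161 161 163
196 187 179 156 165 165 165 217 203  58  69 188  57 107 195 163 148 154 160 159 160 160 157 157 158 158 159 159 161 160 162 163
198 177 150 166 165 165 164 203 143  69  71  96 131 199 192 192 193 196 167 147 159 158 158 157 157 158 159 160 161 161 164 163
200 183 161 168 167 166 198 201  59  7
[... 1949 characters left out ...]
 190 194 195 200 180 167 113  87  97  96  99  97  98  98  98
232 112 161 164 163 163 163 161 161 161 163 161 161 161 161 152 173 195 191 191 174 109 201 192  94 134  92  94  98  97  97  95
234  27  22  99 136 166 163 161 160 162 160 160 160 161 162 163 163 158 169 206 167  61 200  86 122 166 166 156  91  94  95  96
236  35  31  27  19  71 109 169 162 161 161 161 161 161 161 160 161 163 162 144 184 185 184  91 144 166 164 162 165 154 128 117
238  39  37  34  34  31  21  19 103 166 162 161 160 160 159 160 161 162 162 165 162 157 142 142 166 167 165 164 162 162 162 163
240  39  37  38  37  37  34  29  21  19 107 168 164 160 159 160 160 162 163 162 161 161 163 164 166 165 166 164 163 162 161 162
```

Emit:
arm_command(rows=[[[50,0,0,0,1],[50,0,0,0,1],[50,0,0,0,1],[50,0,0,0,1],[50,0,0,0,1],[50,0,0,0,1],[50,0,0,0,1],[50,0,0,0,1],[50,0,0,0,1],[50,0,0,0,1]]], newtons=40)

```text
t: 47.2
eef_pos: [0.4904, -0.3534, 0.1555]
tool_rot: [0.0, 0.843, 0.539, -0.0]
contact_force: [0.4, 0.1, 0.4]
gripper_width: 0.583
grasp_force: 0.0
```

Emit:
arm_command(rows=[[[50,0.05,0,0,0.9],[50,0.06,0,0,0.9],[50,0.055,0,0,0.86],[50,0,0,-0.4,0],[50,0,0,-0.4,0],[50,0,0,-0.4,0],[50,0,0,-0.3,0],[50,0,0,-0.06,0],[50,0,0,0,0],[50,0,0,0,0]]])

```text
t: 48.45
eef_pos: [0.5009, -0.3536, 0.0623]
tool_rot: [0.001, 0.781, 0.625, 0.0]
contact_force: [0.2, 0.0, -0.1]
gripper_width: 0.586
grasp_force: 0.0
```

Run:
```python
from h import *
A=at("top",180.5,202,.085);B=at("top",210.4,214.2,.085);print(A,B,(A+B)/2,np.degrees(np.arctan2(*(A-B)[[1,0]])),np.linalg.norm(A-B))
for p,q in (((183.7,193.5),(177,211)),((215.5,204),(205.5,225))):
    d=at("top",*p,.085)-at("top",*q,.085);print(np.degrees(np.arctan2(d[1],d[0])),np.linalg.norm(d))
```

```text
[0.5249 0.1483 0.085 ] [0.5093 0.0742 0.085 ] [0.5171  0.11125 0.085  ] 78.11134196037199 0.07572430257189564
-8.074131242510898 0.04343051922323741
-13.59209903481457 0.05318966064941566
```

Emit:
arm_command(rows=[[[5,0,0,0,0],[5,0,0,0,0],[5,0,0,0,0],[5,0,0,0,0],[5,0,0,0,0],[5,0,0,0,0],[5,0,0,0.1,0],[5,0,0,0.3,0],[5,0,0,0.6,0],[5,0,0,0.6,0]]], newtons=60)

```text
t: 49.7
eef_pos: [0.4997, -0.353, 0.1589]
tool_rot: [-0.0, 0.781, 0.625, -0.0]
contact_force: [1.1, -0.9, -1.6]
gripper_width: 0.133
grasp_force: 59.5
```

Emit:
arm_command(rows=[[[5,0.03,0.5,0.2,0.05],[5,0.03,0.85,0.1,0.05],[5,0.03,0.85,0,0.05],[5,0.03,0.85,0,0],[5,0.03,0.85,0,0],[5,0.03,0.85,0,0],[5,0.03,0.85,0,0],[5,0.03,0.85,0,0],[5,0.03,0.8,0,0],[5,0.02,0.475,0,0]]])

```text
t: 50.95
eef_pos: [0.5171, 0.1131, 0.1764]
tool_rot: [0.0, 0.776, 0.631, 0.0]
contact_force: [0.6, 0.2, -0.3]
gripper_width: 0.132
grasp_force: 59.6
```

Emit:
arm_command(rows=[[[5,0,0,0,0],[5,0,0,0,0],[5,0,0,0,0],[5,0,0,-0.15,0],[5,0,0,-0.15,0],[5,0,0,0,0],[5,0,0,0,0],[5,0,0,0,0],[5,0,0,0,0],[5,0,0,0,0]]])

```text
t: 52.2
eef_pos: [0.5177, 0.1103, 0.1574]
tool_rot: [0.0, 0.777, 0.63, 0.0]
contact_force: [0.5, -0.1, -1.0]
gripper_width: 0.129
grasp_force: 59.6
```

Run:
```python
from h import *
o=get_obs();print(o["eef_pos"],o["tool_rot"])
im=cams.read_camera("scene");g=im.mean(2).astype(int)
print("    ",*["%3d"%x for x in range(192,244,2)])
for y in range(118,190,2): print(y,*["%3d"%g[y,x] for x in range(192,244,2)])
P=o["eef_pos"];y=np.radians(-11.9);n=np.array([np.cos(y),np.sin(y),0]);t=np.array([-n[1],n[0],0]);zb=P[2]-.0623
b=[P*[1,1,0]+n*a+t*k+[0,0,zb] for a in(-.006,.006) for k in(-.03,.03)]
print("slab bottom",proj("scene",b).tolist(), zb)
C=np.array([.517,.1105,0])
for nm,a,k,z in (("cheek-y top corners",.025,-.042,.085),("",-.025,-.042,.085),("cheek-y inner",.025,-.034,.085),("",-.025,-.034,.085),("cheek+y inner",.025,.034,.085),("",-.025,.034,.085),("base",.042,-.05,.005),("",-.042,-.05,.005),("",-.042,.05,.005)):
    print(nm,proj("scene",C+n*a+t*k+[0,0,z])[0],proj("top",C+n*a+t*k+[0,0,z])[0])
```

```text
[0.51768568 0.11031285 0.15739371] [6.34259304e-05 7.76994782e-01 6.29507026e-01 9.95953953e-05]
     192 194 196 198 200 202 204 206 208 210 212 214 216 218 220 222 224 226 228 230 232 234 236 238 240 242
118 111 111 110 113 117 108  58  47  92 177 208 189 115  70  70 119 123 123 114 116 118 119 119 115 117 118
120 112 107 110 115 115 110  64  47  86 151 209 201 147  75  66 118 125 124 118 116 122 126 122 120 119 119
122 112 108 108 110 111 112  75  47  84 124 199 204 161  82  62 112 123 125 123 121 121 127 127 124 124 122
124 106 103 104 111 119 126 111  56  84  90 157 162 135  85  67 112 118 122 124 124 122 123 128 128 127 124
126  62  84 125 151 164 172 164  87  81  81 109 117 114  99 110 124 120 121 127 128 127 121 124 130 129 128
128  94  82 105 134 171 184 181 162 128  90 107 120 114 111 128 128 128 123 127 127 131 125 121 124 129 130
130 165 166 177 174 183 190 190 186 170 125 106 117 117 115 127 129 130 129 127 127 128 125 122 122 124 128
132 177 185 192 192 194 194 195 189 184 142 102 119 117 113 122 128 130 130 129 127 126 123 124 120 121 134
134 178 184 195 197 197 196 19
[... 2697 characters left out ...]
 212 215 207 148 113  95  76  66  59  55  61  99 113 114 121 169 180 168 169 167
186 157 173 177 175 176 184 208 199 204 164 118  82  60  60  66  76  87 109 116 115 134 162 158 169 169 170
188 153 175 176 177 176 177 191 143 190 178 120 103 108 110 110 115 117 110 113 106 105 121 141 169 172 169
slab bottom [[214.5, 156.1], [210.3, 141.0], [219.5, 155.3], [215.0, 140.2]] 0.0950937117585074
cheek-y top corners [228.2 160.4] [216.7 205.1]
 [207.6 163.9] [208. 225.]
cheek-y inner [227.5 158.2] [213.6 203.8]
 [207.  161.8] [204.8 223.7]
cheek+y inner [222.1 141.2] [186.8 192.9]
 [202.6 144.4] [177.8 212.6]
base [237.  185.1] [226.1 206.5]
 [204.2 191.1] [212.6 237.5]
 [198.3 165.2] [176.1 222.2]
```

Emit:
arm_command(rows=[[[5,-0.005,0,-0.15,0],[5,0,0,-0.2,0],[5,0,0,-0.2,0],[5,0,0,-0.2,0],[5,0,0,-0.1,0],[5,0,0,-0.1,0],[5,0,0,-0.1,0],[5,0,0,-0.1,0],[5,0,0,-0.08,0],[5,0,0,0,0]]])

```text
t: 53.5
eef_pos: [0.5171, 0.1102, 0.0831]
tool_rot: [-0.0, 0.777, 0.63, -0.0]
contact_force: [-0.2, -0.6, -1.6]
gripper_width: 0.127
grasp_force: 59.6
```

Emit:
arm_command(rows=[[[5,0,0,-0.08,0],[5,0,0,-0.08,0],[5,0,0,-0.04,0],[5,0,0,-0.03,0],[5,0,0,-0.02,0],[5,0,0,-0.02,0],[5,0,0,0,0],[5,0,0,0,0],[5,0,0,0,0],[5,0,0,0,0]]])

```text
t: 54.75
eef_pos: [0.5174, 0.1102, 0.0673]
tool_rot: [0.0, 0.777, 0.629, 0.0]
contact_force: [-0.7, -0.2, -1.0]
gripper_width: 0.133
grasp_force: 59.6
```

Emit:
arm_command(rows=[[[5,0,0,-0.02,0],[5,0,0,-0.015,0],[5,0,0,0,0],[5,0,0,0,0],[5,0,0,0,0],[5,0,0,0,0],[5,0,0,0,0],[5,0,0,0,0],[5,0,0,0,0],[5,0,0,0,0]]])

```text
t: 56.0
eef_pos: [0.5177, 0.1103, 0.0667]
tool_rot: [0.001, 0.777, 0.629, 0.0]
contact_force: [-4.4, -2.2, 15.9]
gripper_width: 0.129
grasp_force: 62.1
```

Emit:
arm_command(rows=[[[5,0,0,0.015,0],[16,0,0,0,0],[22,0,0,0,0],[35,0,0,0,0],[40,0,0,0,0],[40,0,0,0.2,0],[40,0,0,0.4,0],[40,0,0,0.5,0],[40,0,0,0.5,0],[40,0,0,0.3,0]]])

```text
t: 57.25
eef_pos: [0.518, 0.1106, 0.1822]
tool_rot: [0.001, 0.777, 0.629, 0.001]
contact_force: [0.0, 0.0, 0.1]
gripper_width: 0.472
grasp_force: 0.0
```

Emit:
arm_command(rows=[[[40,0,0,0.5,0],[40,0,-0.6,0.2,0],[40,0,-0.8,0,0],[40,0,-0.8,0,0],[40,0,-0.8,0,0],[40,0,-0.8,0,0],[40,0,-0.5,0,0],[40,0,0,0,0],[40,0,0,0,0],[40,0,0,0,0]]])

```text
t: 58.5
eef_pos: [0.5175, -0.1461, 0.2222]
tool_rot: [-0.0, 0.776, 0.63, 0.0]
contact_force: [-0.4, 0.8, 1.1]
gripper_width: 0.464
grasp_force: 0.0
```

Run:
```python
from h import *
for n,b in (("scene",(190,110,245,190)),("top",(165,180,235,240))):
    im=cams.read_camera(n);m=(im.min(2)>188).astype(np.uint8);k=np.zeros_like(m);x0,y0,x1,y1=b;k[y0:y1,x0:x1]=1;m*=k
    s=im[y0:y1:2,x0:x1:2].astype(int);c=(s[:,:,0]-s[:,:,2]>6)&(s.min(2)>120)
    print(n,x0,y0);print("\n".join("".join("#" if v else "." for v in r) for r in c))
y=np.radians(-11.9);n=np.array([np.cos(y),np.sin(y),0]);t=np.array([-n[1],n[0],0]);C=np.array([.5172,.1105,0.1])
for c in("scene","top"):print(proj(c,[C+n*a+t*k for a in(-.006,.006) for k in(-.03,.03)]).tolist())
```

```text
scene 190 110
............................
............................
............................
............................
............................
............................
............................
............................
....######..................
....#######.................
###########...........#.....
############................
#.##########................
...##########...............
...##########...............
...##############...........
...###########..#...........
..#####....###..#...........
#######....###..............
#####......####.............
###..#.....####.............
##..........###.............
....#.#.....###.............
...##........##.............
..#.........................
##...........#..............
............................
............................
............................
............................
............................
............................
............................
............................
............................
............................
............................
.............
[... 595 characters left out ...]
........#######...............
................######.............
..................####.............
...................................
...................................
...................................
...................................
...................................
...................................
...................................
...................................
...................................
...................................
...................................
...................................
...................................
[[214.1, 154.6], [209.9, 139.4], [219.1, 153.7], [214.7, 138.6]]
[[205.6, 214.2], [181.5, 204.3], [207.8, 209.3], [183.7, 199.5]]
```

```bash
python3 -c "
from station import job
print(job.hand_in())"
```

```text
the job is handed in; nothing more can be done
None
```

The job is handed in at about 58.6 s of the 72 s allowed: the handpiece and jar are on the bench, and the slab stood by itself at the rail (the first tip fell back flat, the second held) and now stands on end in the bay; I did not re-check the jar and other bench items by camera at the end.

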